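Dry-pack the spares drawer

ROBOT

A 7-joint arm with a two-finger parallel gripper is mounted at the origin on the work surface. World frame = base frame: x ahead of the robot, y to its left, z up, the work surface at z = 0. Lengths are in mm, angles in rad, forces in N, time in s.
With the tool pointing down it reaches from about 375 to 925 mm from the base axis. Payload 3.1 kg.
Tool frame: the origin (TCP) lies at the very end of the fingers, on their centre line; the grasp point (between the pads) lies 19 mm behind it; z points along the fingers, y is the line along which they close (so a half turn about z gives the same grasp; the last joint's range is limited). The gripper opens to 85 mm and grips with 20 to 120 N. Pads are 22 mm wide; open, the fingers measure 114 mm over their backs; the gripper's body (76 mm by 85 mm) begins 54 mm behind the grasp point. The pads swing forward as they close: fully open they stand 13 mm farther back than shut.
Start: joints at [-1.438, 0.383, 0.044, 1.598, -0.018, 1.161, -0.05], TCP at [148.668, 632.772, 209.069] pointing down, gripper open.
Joint ranges: [-2.61, 2.61], [-0.41, 2.15], [-1.48, 1.57], [0, 2.5], [-1.57, 4.71], [0.05, 1.97], [-2.85, 2.85]. Speed limits (rad/s): [2.79, 2.79, 3.14, 3.14, 3.14, 3.14, 3.14].

INTERFACE

Orientations are given as [roll, pitch, yaw] about the fixed x, y, z axes, in that order (R = Rz(yaw) Ry(pitch) Rx(roll)).
In Python, from plant import env gives the robot as it stands.
- The arm moves only by the tool move_arm, never from a script. Its argument "moves" is one flat list of numbers, 4 for each row, row after row: the shift along the tool's x, y, z in cm, then the turn about the tool's z in rad. In form: [tx, ty, tz, spin, tx, ty, tz, spin, ...]. A call has 1 to 20 rows; each row shifts and turns the commanded pose from where the row before left it, along the tool's axes as they then stand; what a row does not reach is not made up. A row lasts 1/12 s, in which the tool goes at most 41.7 mm and 7.16 degrees, less where a joint would pass 70% of its speed; a pose out of reach is approached as far as the arm can. A call with a gripper value outside its range is refused whole. "claw" is the closure, from 0 (fully open) to 1 (shut), set as the call begins (left out, the last holds). The fingers move at their own pace and stop on an object; "grip_force" is the grip in N (left out, the last holds). Time passes only in rows, so rows that do not move let the fingers close. It gives the time, the measured TCP pose, the force and the opening at its end, in the units of the state.
- env.sense(): the state, without advancing time (a new reading comes with each control period).
- env.grab_frame(name): name is "scene" or "top" or "wrist"; returns the picture (384x512x3 uint8, blue, green, red); there is no depth.
- env.camera_params(name): a dict with "camera_matrix" (3x3 intrinsics, pixels), "k1" (the pictures are not rectified: a ray, as slopes to the right and down, at radius r is drawn at 1 + k1 r^2 times it, then the intrinsics apply), "rvec" (rotation vector, rad) and "tvec" (3), from world to camera coordinates, as OpenCV has them. Camera axes: x right, y down, z forward; pixel columns grow to the right and rows downward; lengths in mm; the calibration is good to about 2 mm. A picture is of the moment at which its call begins: read the wrist's pose just before it. camera_params takes no time and is no camera call; for the wrist camera it gives the pose at the moment of the call.
- env.sign_off(): hands the job in, once; it reports no verdict.
The state is a dict: "clock": time; "qpos": joint angles; "joint_velocities": joint speeds; "tau": joint torques, N m; "ee_pos": TCP position; "eef_rot": TCP orientation; "wrist_force": force on the tool from outside, world axes, zero at the start; "moment": the same for the moment, N m; "grip_width": opening from 0.0 (shut) to 1.0 (fully open).
Only numpy, scipy, OpenCV 4.12 (cv2) and the standard library are available. Lean on these libraries where they do the work, as an engineer would, in place of code of your own. Each camera call takes 0.05 s, during which the arm holds its last target. There are 200 camera calls.

TASK

Pull the rack drawer open by its handle, take the spent desiccant tin out of its wide bay and lay it flat on the bench. Then shake all the desiccant tablets out of the clear shaker so that they lie evenly spread over the drawer's wide bay, some well into each of its four quarters and none on top of another, and set the empty shaker back down flat on the bench. Lay every transceiver flat and right way up in the drawer's narrow bay, none on top of another, and finally push the drawer fully shut. Leave the screwdriver and the cable tester where they are.

Things in the scene. Friction and masses are not known exactly. Their poses are not given: they have to be found in the camera images.
- drawer (a joint): How far the drawer is pulled out, m: 0 fully shut, 0.195 fully out. It slides level towards the robot side, along its own -x, on stiff slides (about 1.5 N plus light damping, no spring, no latch) and stays where it is left. It may start up to 20 mm ajar.
- handle (a point): Centre of the drawer's handle: a round steel bar 10 mm thick, 110 mm long, level, along y, 62 mm above the bench, its centre line 40 mm in front of the dark steel drawer front (33 mm clear gap behind it), joined to the front at both ends. Moves with the drawer; x points into the cabinet, y along the bar to the left, z up; the drawer opens along -x.
- front_top (a point): Middle of the top edge of the drawer front, 79 mm above the bench (the front is 254 mm wide, 74 mm high, 4 mm thick). The drawer belongs to a half-width dark steel rack-drawer cabinet fixed on the bench, 254 mm wide, 236 mm deep, 82 mm high, whose opening lies just behind this front when it is shut. Same axes as the handle.
- wide_bay (a point): Centre of the floor of the drawer's wide bay (the left one seen from the robot, +y), 26 mm above the bench. The bay is 180 mm long in x, 132 mm wide in y, with walls up to 34 mm above its floor (dividing wall 30 mm). Moves with the drawer; x into the cabinet, y left, z up. Hidden when shut; all clear of the cabinet at 0.19 m out.
- narrow_bay (a point): Centre of the floor of the drawer's narrow bay (the right bay, on -y), 26 mm above the bench: 180 mm long in x and 91 mm wide in y, the same walls. Same axes.
- shaker: Clear stiff plastic box, 116 long (x), 60 wide (y), 50 mm high, 3 mm walls, 120 g empty, on the bench, tablets inside; grip its flat sides 60 mm apart. Origin: centre of underside. Its mouth, at the -x end, starts facing the robot. Its floor ramps up 8 degrees to the mouth, so it holds the tablets when level. Tipped mouth-down little by little, a few begin to slide out at 30 to 50 degrees.
- mouth (a point): Centre of the shaker's mouth: (-58, 0, 34) mm in the shaker's frame. The opening is 42 mm wide and about 25 mm high, a little narrower than the 54 mm inside. Same axes as the shaker.
- tin: The spent desiccant tin: a closed flat aluminium box with small dark holes in its lid, 84 mm long (x), 42 mm wide (y), 14 mm high, 80 g, lying on the floor of the drawer's wide bay, in its front half. Origin at the centre of its underside.
- screwdriver: Bystander: a screwdriver about 200 mm long (x) and 30 mm thick, red handle, lying on the bench, origin near its middle. Leave it where it is.
- tester: Bystander: a yellow cable tester, 120 x 62 x 30 mm, lying on the bench. Leave it where it is.
- mat: A black rubber antistatic mat fixed on the bench, 150 (x) by 160 (y) by 3 mm, on which the transceivers lie; on the other side of the drawer from the shaker, left or right. Origin at the centre of its underside.
- tablet1_center (a point): Centre of desiccant tablet 1: a hard white disc 18 mm across, 10 mm thick, 12 g, its z along the disc's axis. Starts in the shaker. Seven to ten are present; absent ones give None.
- tablet2_center (a point): Centre of desiccant tablet 2: a hard white disc 18 mm across, 10 mm thick, 12 g, its z along the disc's axis. Starts in the shaker. Seven to ten are present; absent ones give None.
- tablet3_center (a point): Centre of desiccant tablet 3: a hard white disc 18 mm across, 10 mm thick, 12 g, its z along the disc's axis. Starts in the shaker. Seven to ten are present; absent ones give None.
- tablet4_center (a point): Centre of desiccant tablet 4: a hard white disc 18 mm across, 10 mm thick, 12 g, its z along the disc's axis. Starts in the shaker. Seven to ten are present; absent ones give None.
- tablet5_center (a point): Centre of desiccant tablet 5: a hard white disc 18 mm across, 10 mm thick, 12 g, its z along the disc's axis. Starts in the shaker. Seven to ten are present; absent ones give None.
- tablet6_center (a point): Centre of desiccant tablet 6: a hard white disc 18 mm across, 10 mm thick, 12 g, its z along the disc's axis. Starts in the shaker. Seven to ten are present; absent ones give None.
- tablet7_center (a point): Centre of desiccant tablet 7: a hard white disc 18 mm across, 10 mm thick, 12 g, its z along the disc's axis. Starts in the shaker. Seven to ten are present; absent ones give None.
- tablet8_center (a point): Centre of desiccant tablet 8: a hard white disc 18 mm across, 10 mm thick, 12 g, its z along the disc's axis. Starts in the shaker. Seven to ten are present; absent ones give None.
- tablet9_center (a point): Centre of desiccant tablet 9: a hard white disc 18 mm across, 10 mm thick, 12 g, its z along the disc's axis. Starts in the shaker. Seven to ten are present; absent ones give None.
- tablet10_center (a point): Centre of desiccant tablet 10: a hard white disc 18 mm across, 10 mm thick, 12 g, its z along the disc's axis. Starts in the shaker. Seven to ten are present; absent ones give None.
- trx1: Optical transceiver 1: a metal stick 62 mm long (x), 19 mm wide (y), 14 mm high with its cooling fins on top (fins over x -7 to 27 mm; the rest 10 mm high), 60 g, lying on the mat. Origin at the centre of its underside. Two or three are present; absent ones give None.
- trx2: Optical transceiver 2: a metal stick 62 mm long (x), 19 mm wide (y), 14 mm high with its cooling fins on top (fins over x -7 to 27 mm; the rest 10 mm high), 60 g, lying on the mat. Origin at the centre of its underside. Two or three are present; absent ones give None.
- trx3: Optical transceiver 3: a metal stick 62 mm long (x), 19 mm wide (y), 14 mm high with its cooling fins on top (fins over x -7 to 27 mm; the rest 10 mm high), 60 g, lying on the mat. Origin at the centre of its underside. Two or three are present; absent ones give None.
Things that resemble listed ones, but are neither listed nor needed, are in the scene too. Leave any orange look-alike of the trx3 alone.

How it is judged:
By the outcome, as a careful person would: the job done as asked, in the order asked, and still so for the second after the job is handed in, with the robot touching nothing.
Of tablet1, tablet2, tablet3, tablet4, tablet5, tablet6, tablet7, tablet8, tablet9, tablet10 only 7 to 10 are there at a start; the rules pass over those that are not, and their reading is None.
Of trx1, trx2, trx3 only 2 to 3 are there at a start; the rules pass over those that are not, and their reading is None.
At some moment in a run one of shaker, trx1, trx2, trx3 may be knocked a few centimetres aside while the robot is not near it.
It also fails if it takes over 210 s, if anything falls off the work surface, if the arm or the gripper's body presses on something with over 40 N, if the wrist force passes 120 N, or if a joint passes its speed limit or range.

## Working session

There is one attempt and no reset: what is moved stays moved. The work goes in short steps, Python scripts to look and compute and a tool call to move; the robot and the scene stay as the last step left them, time stands still between calls to the robot, and variables do not carry over. Pictures are saved under pics/ and viewed, on a budget of 19 in all, crops included, one or two more only if the job needs it, and the job is handed in when it is done.

Besides the shell and the picture viewer there is one more tool, called after "Request:" as name(argument=value, ...), one argument or row to a line, values as JSON. move_arm: Moves the arm, as the interface text tells. Its arguments: {"type":"object","properties":{"moves":{"type":"array","items":{"type":"number"}},"claw":{"type":"number"},"grip_force":{"type":"number"}},"required":["moves"]}

```bash
ls; mkdir -p pics; cat > h.py <<'E'
import numpy as np, cv2
from scipy.spatial.transform import Rotation as R
from plant import env
def cam(n):
    p=env.camera_params(n); return np.array(p["camera_matrix"],float),p["k1"],np.array(p["rvec"],float).ravel(),np.array(p["tvec"],float).ravel()
def proj(n,P,c=None):
    K,k,r,t=c or cam(n); D=np.array([k,0,0,0,0.])
    return cv2.projectPoints(np.atleast_2d(np.array(P,float)),r,t,K,D)[0].reshape(-1,2)
def unproj(n,uv,z,c=None):
    K,k,r,t=c or cam(n); D=np.array([k,0,0,0,0.])
    u=cv2.undistortPoints(np.array(uv,float).reshape(-1,1,2),K,D).reshape(-1,2)
    M=R.from_rotvec(r).as_matrix(); o=-M.T@t
    d=np.c_[u,np.ones(len(u))]@M
    return o+d*((z-o[2])/d[:,2])[:,None]
def st():
    s=env.sense(); print('t',round(s['clock'],2),'pos',np.round(s['ee_pos'],1),'rpy',np.round(s['eef_rot'],3),'F',np.round(s['wrist_force'],1),'g',round(float(s['grip_width']),3)); return s
def Rt(s): return R.from_euler('xyz',s['eef_rot'])
def shift(target):
    "world target -> tool shift cm from present pose"
    s=env.sense(); return Rt(s).inv().apply(np.array(target)-s['ee_pos'])/10
E
python3 - <<'E'
from h import *
s=st(); print(np.round(s['qpos'],3))
a=env.grab_frame('scene');b=env.grab_frame('top')
cv2.imwrite('pics/s0.png',a);cv2.imwrite('pics/t0.png',b)
for n in('scene','top','wrist'):
    K,k,r,t=cam(n); M=R.from_rotvec(r).as_matrix(); print(n,K.round(1).tolist(),k,(-M.T@t).round(1),M[2].round(3))
E
```

```text
pics
t 0.0 pos [148.5 631.8 207.7] rpy [-3.139  0.     2.911] F [ 0.2  0.8 -0.8] g 1.0
[-1.438  0.384  0.044  1.6   -0.018  1.161 -0.05 ]
scene [[480.2, 0.0, 258.4], [0.0, 480.2, 187.5], [0.0, 0.0, 1.0]] 0.03289194441895178 [1338.7 -154.6 1083.2] [-0.597  0.154 -0.787]
top [[482.2, 0.0, 254.5], [0.0, 482.2, 196.5], [0.0, 0.0, 1.0]] 0.02690611625576603 [ 427.2   57.4 1440.1] [ 0.109 -0.025 -0.994]
wrist [[308.6, 0.0, 254.5], [0.0, 308.6, 187.6], [0.0, 0.0, 1.0]] -0.004699188304950245 [ 69.  650.8 373.2] [ 0.306 -0.075 -0.949]
```

```bash
python3 - <<'E'
import cv2
b=cv2.imread('pics/t0.png'); cv2.imwrite('pics/t0b.png',cv2.resize(b,(800,600),interpolation=cv2.INTER_CUBIC))
E
```

```text
(no output)
```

View pics/t0b.png

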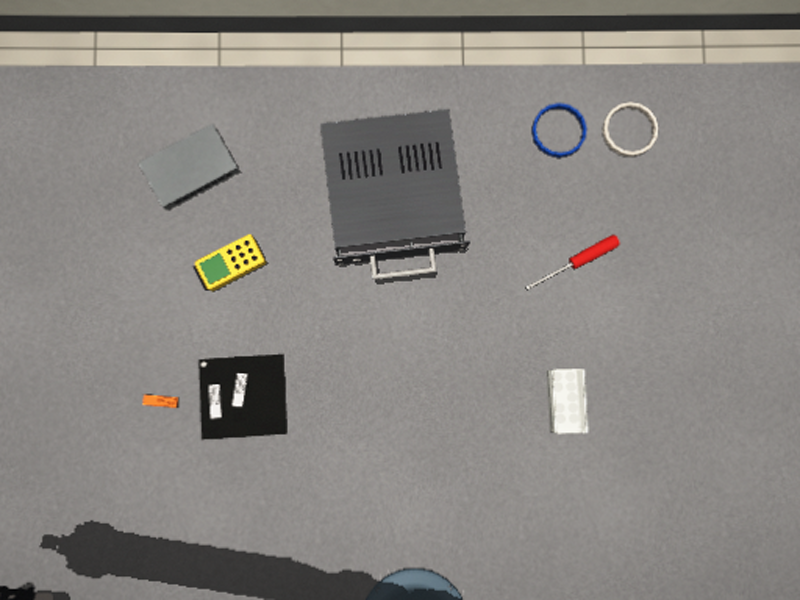

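View pics/s0.png

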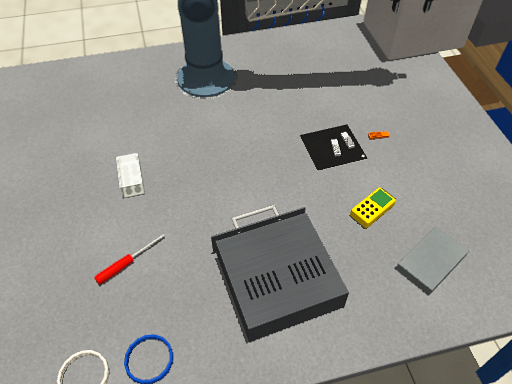

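Top view (800x600 scale): the handle is at (404,272), the shaker at (569,401), and two white transceivers lie on the mat at (215,401) and (240,390). The look-alikes are the orange stick (160,401), the grey plate (190,167) and the cable rings. I choose the white sticks on the black mat. Next is one close crop to check that choice and measure.

```bash
python3 - <<'E'
from h import *
b=cv2.imread('pics/t0.png')
def crop(x0,y0,w,h,s): return cv2.resize(b[y0:y0+h,x0:x0+w],None,fx=s,fy=s,interpolation=cv2.INTER_CUBIC)
A=crop(125,222,64,64,6.25); B=crop(340,222,64,64,6.25); C=crop(208,145,100,40,8)
m=np.zeros((600,800,3),np.uint8); A=cv2.resize(A,(280,280));B=cv2.resize(B,(280,280))
m[:280,:280]=A;m[:280,300:580]=B;m[280:600,:800]=C
cv2.imwrite('pics/c0.png',m)
f=1/1.5625
def U(p,z): return unproj('top',np.array(p)*f,z).round(1)
print('handle',U([(374,277),(434,271)],62))
print('shaker corners top z50',U([(549,369),(585,369),(551,433),(588,432)],50))
print('mat',U([(199,360),(284,354),(287,433),(202,439)],3))
print('trx',U([(215,401),(240,390)],13))
print('cab top',U([(320,124),(449,110),(465,236),(335,249)],82))
# white blobs on the mat, subpixel
hsv=cv2.cvtColor(b,cv2.COLOR_BGR2HSV); w=((hsv[...,2]>130)&(hsv[...,1]<60)).astype(np.uint8)
w[:, :127]=0; w[:,184:]=0; w[:226]=0; w[281:]=0
n,l,s,c=cv2.connectedComponentsWithStats(w)
for i in range(1,n):
    if s[i,4]>20:
        ys,xs=np.where(l==i); P=unproj('top',np.c_[xs,ys],12)[:,:2]; mu=P.mean(0); e,v=np.linalg.eigh(np.cov((P-mu).T)); print(i,s[i],mu.round(1),v[:,1].round(3),np.sqrt(12*e).round(1))
E
```

```text
handle [[634.5  65.7  62. ]
 [644.5 -45.5  62. ]]
shaker corners top z50 [[ 461.1 -255.3   50. ]
 [ 460.2 -322.    50. ]
 [ 344.5 -254.6   50. ]
 [ 345.3 -322.5   50. ]]
mat [[488.5 398.2   3. ]
 [497.5 238.4   3. ]
 [349.4 232.4   3. ]
 [341.1 390.3   3. ]]
trx [[411.2 365.1  13. ]
 [430.9 318.9  13. ]]
cab top [[ 919.3  162.5   82. ]
 [ 944.9  -77.9   82. ]
 [ 705.7 -102.3   82. ]
 [ 683.9  136.1   82. ]]
1 [127 226  51   4 109] [497.9 342.5] [-0.018  1.   ] [  7.6 138.6]
2 [182 226   2  32  44] [461.2 234.4] [-1.    -0.026] [ 4.  94.6]
4 [148 239  10  21 137] [432.  320.9] [-0.985  0.174] [18.9 61.4]
5 [134 246   8  22 144] [411.5 366.4] [-0.999 -0.052] [19.6 63.7]
7 [147 278  37   3  66] [344.  272.9] [-0.017  1.   ] [  6.  102.7]
```

View pics/c0.png

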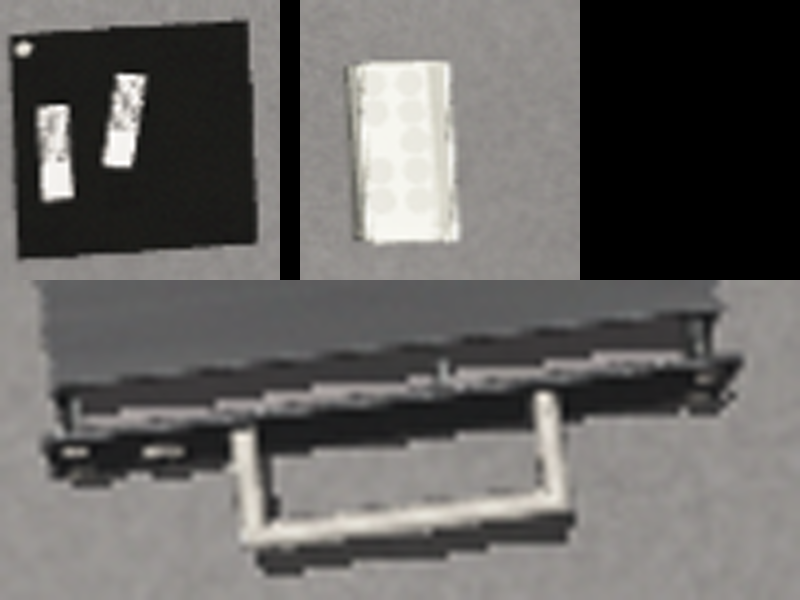

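The scene matches the description: two white transceivers on the mat with fins up, about nine tablets in the shaker with its mouth towards the robot, and the drawer slightly ajar. The moves have no tilt, so I'll first test in free air what an out-of-reach pose does to the tool orientation.

Request:
move_arm(
  moves=[0,4,0,0,0,4,0,0,0,4,0,0,0,4,0,0,0,4,0,0,0,4,0,0,0,4,0,0,0,4,0,0,0,4,0,0,0,4,0,0],
)

```text
clock: 0.93
ee_pos: [222.4, 912.0, 151.7]
eef_rot: [-3.024, 0.001, 2.89]
wrist_force: [0.6, 3.3, 9.1]
grip_width: 1.001
```

```bash
python3 - <<'E'
from h import *
s=st(); print(s['qpos'].round(3) if hasattr(s['qpos'],'round') else s['qpos'])
E
```

```text
t 0.93 pos [222.4 912.  151.7] rpy [-3.024e+00  1.000e-03  2.890e+00] F [0.6 3.3 9.1] g 1.001
[-1.377  1.345  0.108  0.062 -0.112  1.852 -0.052]
```

Request:
move_arm(
  moves=[0,-4,-1,0,0,-4,-1,0,0,-4,-1,0,0,-4,-1,0,0,-4,-1,0,0,0,0,0],
)

```text
clock: 1.43
ee_pos: [187.5, 764.0, 162.2]
eef_rot: [-2.938, 0.008, 2.883]
wrist_force: [1.0, 1.3, 8.0]
grip_width: 0.999
```

```bash
python3 - <<'E'
from h import *
s=st(); print(np.round(s['qpos'],3))
E
```

```text
t 1.43 pos [187.5 764.  162.2] rpy [-2.938  0.008  2.883] F [1.  1.3 8. ] g 0.999
[-1.427  0.84   0.096  0.992 -0.072  1.517 -0.033]
```

An out-of-reach move tilts the tool and the tilt stays afterwards: pushing outward swings the fingers inward. Next I test the upper limit, which should tilt it the other way.

Request:
move_arm(
  moves=[0,0,-4,0,0,0,-4,0,0,0,-4,0,0,0,-4,0,0,0,-4,0,0,0,-4,0,0,0,0,0],
)

```text
clock: 2.02
ee_pos: [195.3, 795.4, 418.4]
eef_rot: [-3.022, 0.005, 2.883]
wrist_force: [0.5, -0.7, 3.0]
grip_width: 1.001
```

```bash
python3 - <<'E'
from h import *
s=st(); print(np.round(s['qpos'],3))
E
```

```text
t 2.02 pos [195.3 795.4 418.4] rpy [-3.022  0.005  2.883] F [ 0.5 -0.7  3. ] g 1.001
[-1.438  0.864  0.238  0.439 -0.185  1.967 -0.021]
```

```bash
python3 - <<'E'
import numpy as np
from scipy.optimize import least_squares
S=[(.384,1.6,1.161,649.1,207.7),(.84,.992,1.517,786.7,162.2),(.864,.439,1.967,819,418.4),(1.345,.062,1.852,938.8,151.7)]
def f(p):
    h,a,b,c,e=p; o=[]
    for q2,q4,q6,r,z in S:
        A=q2;B=q2+q4;C=B+q6
        o+=[a*np.sin(A)+b*np.sin(B)+c*np.sin(C)+e*np.cos(C)-r,h+a*np.cos(A)+b*np.cos(B)+c*np.cos(C)-e*np.sin(C)-z]
    return o
s=least_squares(f,[300,400,400,200,0]);print(s.x.round(1),np.round(s.fun,1))
E
```

```text
[309.7 494.3 514.3 353.9   7. ] [-1.1 -0.  -1.5 -0.2  0.6 -1.7  2.   1.9]
```

Request:
move_arm(
  moves=[0,0,-4,0,0,0,-4,0,0,0,0,0],
)

```text
clock: 2.27
ee_pos: [190.9, 776.1, 469.7]
eef_rot: [-3.069, 0.003, 2.882]
wrist_force: [0.3, -0.4, 3.6]
grip_width: 0.997
```

```bash
python3 - <<'E'
from h import *
s=st(); print(np.round(s['qpos'],3))
E
```

```text
t 2.27 pos [190.9 776.1 469.7] rpy [-3.069e+00  3.000e-03  2.882e+00] F [ 0.3 -0.4  3.6] g 0.997
[-1.446  0.778  0.235  0.478 -0.172  1.967 -0.021]
```

Request:
move_arm(
  moves=[0,0,-4,0,0,0,-4,0,0,0,-4,0,0,0,0,0],
)

```text
clock: 2.6
ee_pos: [183.6, 746.3, 542.4]
eef_rot: [3.139, 0.001, 2.882]
wrist_force: [-0.5, -1.8, 3.0]
grip_width: 0.999
```

```bash
python3 - <<'E'
from h import *
s=st(); print(np.round(s['qpos'],3))
E
```

```text
t 2.6 pos [183.6 746.3 542.4] rpy [3.139e+00 1.000e-03 2.882e+00] F [-0.5 -1.8  3. ] g 0.999
[-1.462  0.662  0.242  0.519 -0.16   1.967 -0.021]
```

The upward limit tilts the fingers outward at about 0.025 rad per row and brought the tool back to vertical, so tilt can be controlled both ways. Now the drawer: I'll work out the approach to the handle.

```bash
cat >> h.py <<'E'
def go(target,yaw=None,step=4.0):
    s=env.sense(); v=shift(target); n=max(1,int(np.ceil(np.linalg.norm(v)/step)))
    print(n,'rows of',np.round(v/n,3),'total',np.round(v,2))
    if yaw is not None:
        d=-(yaw-s['eef_rot'][2]); d=(d+np.pi)%(2*np.pi)-np.pi; m=max(1,int(np.ceil(abs(d)/.12))); print('then spin',m,'rows of',round(d/m,4),'total',round(d,3))
E
python3 - <<'E'
from h import *
st(); go([639.5,10,130],1.666)
E
```

```text
t 2.6 pos [183.6 746.3 542.4] rpy [3.139e+00 1.000e-03 2.882e+00] F [-0.5 -1.8  3. ] g 0.999
24 rows of [-2.623 -2.482  1.713] total [-62.94 -59.58  41.1 ]
then spin 11 rows of 0.1105 total 1.216
```

Request:
move_arm(
  moves=[-2.6,-2.5,1.7,0,-2.6,-2.5,1.7,0,-2.6,-2.5,1.7,0,-2.6,-2.5,1.7,0,-2.6,-2.5,1.7,0,-2.6,-2.5,1.7,0,-2.6,-2.5,1.7,0,-2.6,-2.5,1.7,0,-2.6,-2.5,1.7,0,-2.6,-2.5,1.7,0,-2.6,-2.5,1.7,0,-2.6,-2.5,1.7,0,-2.6,-2.5,1.7,0,-2.6,-2.5,1.7,0,-2.6,-2.5,1.7,0,-2.6,-2.5,1.7,0,-2.6,-2.5,1.7,0,-2.6,-2.5,1.7,0,-2.6,-2.5,1.7,0,-2.6,-2.5,1.7,0],
  claw=0.6,
)

```text
clock: 4.27
ee_pos: [555.5, 128.9, 200.2]
eef_rot: [-3.13, 0.002, 2.882]
wrist_force: [0.7, 1.2, -1.0]
grip_width: 0.4
```

Request:
move_arm(
  moves=[0,0,0,0.1,0,0,0,0.1,0,0,0,0.1,0,0,0,0.1,0,0,0,0.1,0,0,0,0.1,0,0,0,0.1,0,0,0,0.1,0,0,0,0.1,0,0,0,0.1,0,0,0,0.1,0,0,0,0.1,0,0,0,0,0,0,0,0],
)

```text
clock: 5.43
ee_pos: [555.0, 130.4, 200.3]
eef_rot: [-3.138, 0.012, 1.684]
wrist_force: [-0.1, -0.6, 0.6]
grip_width: 0.394
```

```bash
python3 - <<'E'
from h import *
s=st(); print(np.round(s['qpos'],3)); go([639.5,10,130],1.666)
E
```

```text
t 5.43 pos [555.  130.4 200.3] rpy [-3.138  0.012  1.684] F [-0.1 -0.6  0.6] g 0.394
[-0.962  0.303  0.776  1.828 -0.223  1.108  0.006]
5 rows of [-2.567  1.411  1.432] total [-12.83   7.05   7.16]
then spin 1 rows of 0.0184 total 0.018
```

Request:
move_arm(
  moves=[-2.57,1.41,1.43,0,-2.57,1.41,1.43,0,-2.57,1.41,1.43,0,-2.57,1.41,1.43,0,-2.57,1.41,1.43,0.02,0,0,0,0,0,0,0,0],
)

```text
clock: 6.02
ee_pos: [639.0, 6.2, 128.9]
eef_rot: [-3.136, 0.015, 1.659]
wrist_force: [-0.8, 0.5, 0.5]
grip_width: 0.402
```

```bash
python3 - <<'E'
from h import *
s=st(); go([639.5,10,46],1.666); cv2.imwrite('pics/t1.png',env.grab_frame('top')); w=env.grab_frame('wrist'); cv2.imwrite('pics/w1.png',w); print(proj('wrist',[[634.5,65.7,62],[644.5,-45.5,62]]))
E
```

```text
t 6.02 pos [639.    6.2 128.9] rpy [-3.136  0.015  1.659] F [-0.8  0.5  0.5] g 0.402
3 rows of [0.165 0.043 2.76 ] total [0.49 0.13 8.28]
then spin 1 rows of -0.0072 total -0.007
[[256.33981101 120.14506062]
 [255.69058339 252.28380026]]
```

View pics/w1.png

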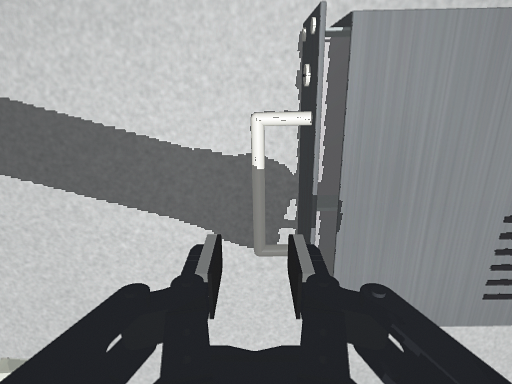

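The wrist view shows the bar at column 258, rows 118–253, midway between the fingers, and the gap behind it is clear. I'll descend, grip and pull.

Request:
move_arm(
  moves=[0.2,0.1,2.8,0,0.2,0.1,2.8,0,0,0,2.7,0,0,0,0,0,0,0,0,0],
)

```text
clock: 6.53
ee_pos: [639.5, 14.8, 45.9]
eef_rot: [-3.135, 0.012, 1.665]
wrist_force: [0.2, -0.0, 0.0]
grip_width: 0.4
```

Request:
move_arm(
  moves=[0,0,0,0,0,0,0,0,0,0,0,0,0,0,0,0,0,0,0,0,0,0,0,0],
  claw=1.0,
  grip_force=60,
)

```text
clock: 7.03
ee_pos: [641.4, 12.3, 47.2]
eef_rot: [-3.139, 0.014, 1.661]
wrist_force: [-0.5, 0.5, 0.4]
grip_width: 0.002
```

```bash
python3 - <<'E'
from h import *
st(); w=env.grab_frame('wrist'); t=env.grab_frame('top'); s=env.grab_frame('scene')
m=np.zeros((384,800,3),np.uint8); m[:,:400]=cv2.resize(w,(400,300)).__class__((1,)) if 0 else 0
m[:300,:400]=cv2.resize(w,(400,300)); u=proj('scene',[[640,12,60]])[0].astype(int); c=s[max(0,u[1]-45):u[1]+45,u[0]-60:u[0]+60]; c=cv2.resize(c,(400,300)); m[:300,400:]=c
cv2.imwrite('pics/m1.png',m[:300])
E
```

```text
t 7.03 pos [641.4  12.3  47.2] rpy [-3.139  0.014  1.661] F [-0.5  0.5  0.4] g 0.002
```

View pics/m1.png

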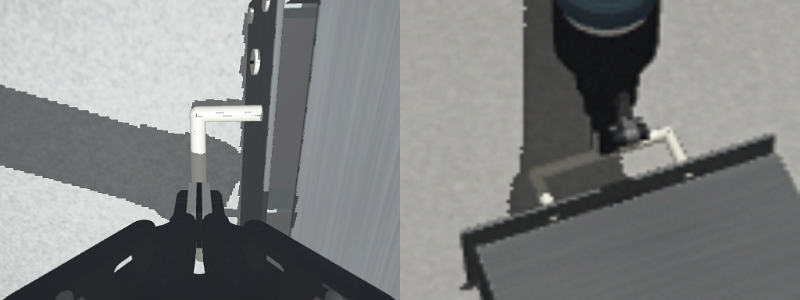

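Request:
move_arm(
  moves=[0,-1,0,0,0,-1,0,0,0,-1,0,0,0,0,0,0],
)

```text
clock: 7.52
ee_pos: [608.7, 9.1, 46.1]
eef_rot: [-3.135, 0.013, 1.661]
wrist_force: [-0.6, -0.2, 0.1]
grip_width: 0.001
```

```bash
python3 - <<'E'
from h import *
st(); w=env.grab_frame('wrist'); t=env.grab_frame('top'); s=env.grab_frame('scene')
m=np.zeros((300,800,3),np.uint8)
m[:300,:400]=cv2.resize(w,(400,300)); u=proj('scene',[[630,12,60]])[0].astype(int); c=s[max(0,u[1]-45):u[1]+45,u[0]-60:u[0]+60]; c=cv2.resize(c,(400,300)); m[:300,400:]=c
cv2.imwrite('pics/m2.png',m[:300])
E
```

```text
t 7.52 pos [608.7   9.1  46.1] rpy [-3.135  0.013  1.661] F [-0.6 -0.2  0.1] g 0.001
```

View pics/m2.png

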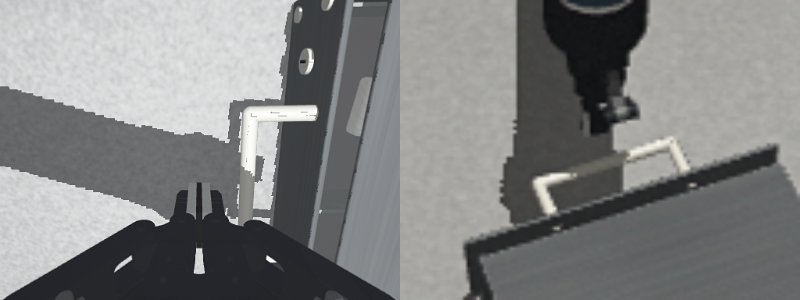

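```bash
python3 - <<'E'
from h import *
s=st(); P=s['ee_pos']
u0=proj('scene',[[630,12,60]])[0].astype(int)
for z in (30,46,66,80,100,120): 
    u=proj('scene',[[P[0],P[1],z]])[0]; print(z,((u-u0+[60,45])*400/120*np.array([1,.9])).round(0)+[400,0],u.round(1))
# bar centre in scene image under handle estimate, several heights
for z in (50,62,75): print('bar',z,((proj('scene',[[634.5,65.7,z],[644.5,-45.5,z]])-u0+[60,45])*3.333+[400,0]).round(0).tolist())
print('wrist',proj('wrist',[P,P+[0,0,20]]).round(0)*400/512)
t=env.grab_frame('top');cv2.imwrite('pics/t2.png',t);print('top tcp',proj('top',[P]).round(1),proj('top',[[634.5,65.7,62],[644.5,-45.5,62]]).round(1))
E
```

```text
t 7.67 pos [611.8   9.8  46.8] rpy [-3.139  0.014  1.662] F [ 0.2 -0.5 -0.5] g -0.0
30 [594. 140.] [250.1 210.8]
46 [593. 130.] [250.  207.3]
66 [593. 117.] [249.9 202.9]
80 [593. 107.] [249.9 199.7]
100 [593.  93.] [249.8 195.1]
120 [592.  79.] [249.6 190.3]
bar 50 [[669.0, 150.0], [534.0, 189.0]]
bar 62 [[669.0, 141.0], [534.0, 180.0]]
bar 75 [[669.0, 131.0], [533.0, 171.0]]
wrist [[200.      178.90625]
 [200.      192.96875]]
top tcp [[258.7 185.6]] [[239.4 177.3]
 [277.8 173.4]]
```

The calibration agrees in every view, yet the fingers closed on nothing and the drawer did not move. I'll probe gently forward at this height to see where the bar really makes contact.

Request:
move_arm(
  moves=[0,0.8,0,0,0,0.8,0,0,0,0.8,0,0,0,0.6,0,0],
)

```text
clock: 8.05
ee_pos: [643.0, 12.7, 46.7]
eef_rot: [-3.14, 0.014, 1.662]
wrist_force: [0.1, -0.2, -0.5]
grip_width: 0.0
```

```bash
python3 - <<'E'
from h import *
st(); s=env.grab_frame('scene'); u=proj('scene',[[640,12,60]])[0].astype(int); c=s[u[1]-40:u[1]+40,u[0]-40:u[0]+40]; c=cv2.resize(c,(560,560),interpolation=cv2.INTER_CUBIC)
for P in ([640,12,46],[640,12,62]):
    v=(proj('scene',[P])[0]-u+40)*7; cv2.circle(c,tuple(int(a) for a in v),4,(0,0,255),1)
cv2.imwrite('pics/m3.png',c)
E
```

```text
t 8.05 pos [643.   12.7  46.7] rpy [-3.14   0.014  1.662] F [ 0.1 -0.2 -0.5] g 0.0
```

View pics/m3.png

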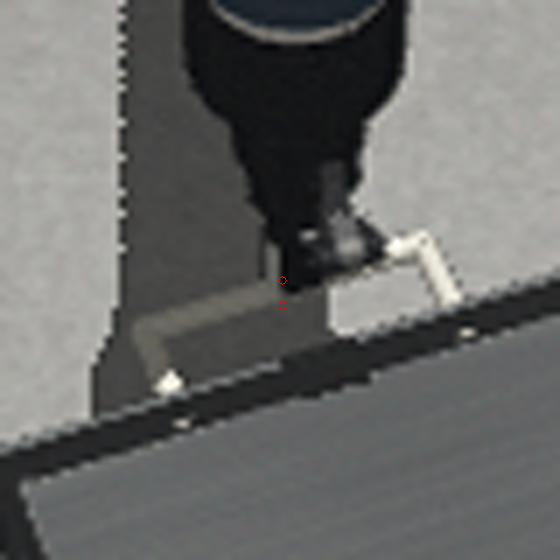

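Allowing for finger thickness, the real tips are near z≈67, just above the bar, although the reading says 46. So the fingers sit about 20 mm higher than reported. I'll open, go down 2 cm and grip again.

Request:
move_arm(
  moves=[0,0,-0.5,0,0,0,0,0,0,0,0,0,0,0,0,0,0,0,0,0],
  claw=0.6,
)

```text
clock: 8.52
ee_pos: [640.6, 12.4, 51.5]
eef_rot: [-3.138, 0.014, 1.661]
wrist_force: [-0.3, -0.7, 0.1]
grip_width: 0.403
```

Request:
move_arm(
  moves=[0,-0.2,0.9,0,0,0,0.8,0,0,0,0.8,0,0,0,0,0,0,0,0,0],
)

```text
clock: 8.93
ee_pos: [637.8, 11.9, 25.2]
eef_rot: [-3.136, 0.014, 1.662]
wrist_force: [0.2, -0.6, 0.0]
grip_width: 0.402
```

Request:
move_arm(
  moves=[0,0,0,0,0,0,0,0,0,0,0,0,0,0,0,0,0,0,0,0],
  claw=1.0,
)

```text
clock: 9.35
ee_pos: [639.8, 11.8, 27.1]
eef_rot: [-3.14, 0.014, 1.662]
wrist_force: [1.3, -0.2, -1.0]
grip_width: 0.087
```

Gripped, with the opening at 0.087. Now the pull, about 19 cm along the drawer axis.

Request:
move_arm(
  moves=[0,-1,0,0,0,-1.5,0,0,0,-1.5,0,0,0,-1.5,0,0,0,-1.5,0,0,0,-1.5,0,0,0,-1.5,0,0,0,-1.5,0,0,0,-1.5,0,0,0,-1.5,0,0,0,-1.5,0,0,0,-1,0,0,0,-0.5,0,0,0,0,0,0,0,0,0,0],
)

```text
clock: 10.6
ee_pos: [462.8, -8.0, 27.0]
eef_rot: [-3.136, 0.018, 1.66]
wrist_force: [-0.4, -6.9, -1.3]
grip_width: 0.086
```

```bash
python3 - <<'E'
from h import *
s=st(); print(np.round(s['qpos'],3))
E
```

```text
t 10.6 pos [462.8  -8.   27. ] rpy [-3.136  0.018  1.66 ] F [-0.4 -6.9 -1.3] g 0.086
[-0.743  0.387  0.747  2.194 -0.381  0.698  0.354]
```

Request:
move_arm(
  moves=[0.2,-0.4,0,0,0,-0.2,0,0,0,0,0,0,0,0,0,0],
)

```text
clock: 10.93
ee_pos: [462.6, -8.2, 27.1]
eef_rot: [3.135, 0.023, 1.659]
wrist_force: [10.7, -9.7, -19.5]
grip_width: 0.089
```

Request:
move_arm(
  moves=[0,0,0,0,0,0,0,0,0,0,0,0,0,0,0,0,0,0,0,0],
  claw=0.6,
)

```text
clock: 11.35
ee_pos: [458.3, -1.9, 27.3]
eef_rot: [-3.138, 0.013, 1.662]
wrist_force: [0.5, 0.1, 0.7]
grip_width: 0.401
```

Request:
move_arm(
  moves=[0,0,-3,0,0,0,-4,0,0,0,-4,0,0,0,-4,0,0,0,-4,0,0,0,-4,0,4,0,0,0,4,0,0,0,4,0,0,0,4,0,0,0,4,0,0,0,0,0,0,0],
  claw=0,
)

```text
clock: 12.35
ee_pos: [437.9, 210.2, 254.3]
eef_rot: [-3.138, 0.01, 1.676]
wrist_force: [-0.4, 0.9, 0.3]
grip_width: 1.004
```

```bash
python3 - <<'E'
from h import *
s=st(); b=env.grab_frame('top'); cv2.imwrite('pics/t3.png',b)
c=b[40:290,100:400]; cv2.imwrite('pics/t3c.png',cv2.resize(c,(720,600),interpolation=cv2.INTER_CUBIC))
E
```

```text
t 12.35 pos [437.9 210.2 254.3] rpy [-3.138  0.01   1.676] F [-0.4  0.9  0.3] g 1.004
```

View pics/t3c.png

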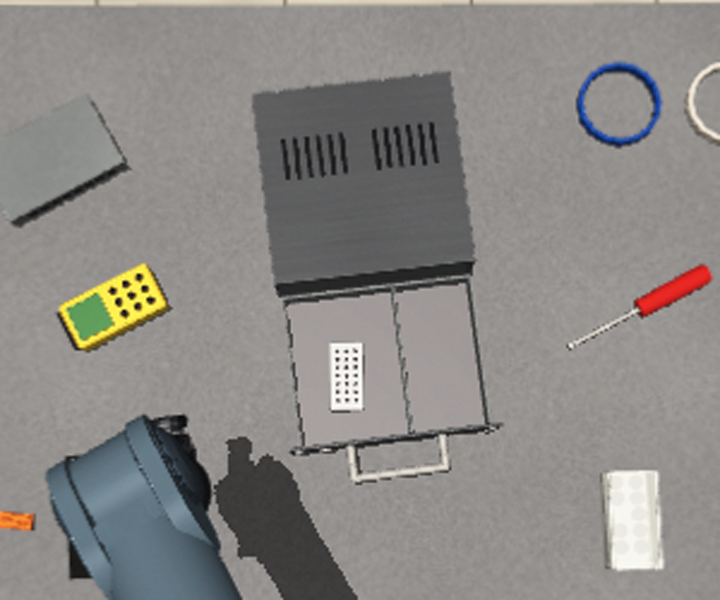

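```bash
python3 - <<'E'
from h import *
f=lambda p,z: unproj('top',np.array(p,float)/2.4+[100,40],z).round(1)
H=f([(353,480),(447,469)],62);print('handle',H,H.mean(0)); d=H[0]-H[1];print('yaw',np.arctan2(-d[0],d[1]))
print('wide walls z58',f([(290,303),(393,291),(408,433),(303,447)],58))
print('narrow',f([(396,291),(469,281),(487,424),(411,432)],58))
print('cab',f([(253,95),(449,73),(472,262),(279,286)],82))
b=cv2.imread('pics/t3.png'); g=b.min(2); m=np.zeros_like(g); x0,y0,x1,y1=230,176,260,218
m[y0:y1,x0:x1]=(g[y0:y1,x0:x1]>185); m=cv2.morphologyEx(m,cv2.MORPH_CLOSE,np.ones((5,5)))
ys,xs=np.where(m>0); P=unproj('top',np.c_[xs,ys],40)[:,:2]; 
r=cv2.minAreaRect(P.astype(np.float32)); mu=P.mean(0); e,v=np.linalg.eigh(np.cov((P-mu).T)); print('tin',r,mu.round(1),v[:,1].round(3),np.sqrt(12*e).round(1))
E
```

```text
handle [[453.9  45.7  62. ]
 [465.4 -66.2  62. ]] [459.65 -10.25  62.  ]
yaw 0.10241079510947701
wide walls z58 [[668.  119.   58. ]
 [681.4  -5.7  58. ]
 [509.  -20.8  58. ]
 [494.  104.8  58. ]]
narrow [[ 681.4   -9.3   58. ]
 [ 692.8  -98.3   58. ]
 [ 518.6 -115.8   58. ]
 [ 510.2  -24.4   58. ]]
cab [[918.7 160.7  82. ]
 [944.8 -77.1  82. ]
 [711.2 -99.7  82. ]
 [684.4 130.9  82. ]]
tin ((581.0819702148438, 54.348548889160156), (38.07012176513672, 79.34954833984375), 89.35554504394531) [581.6  53.4] [-1.    -0.016] [38.8 82.9]
```

Drawer fully out, tin at about (581,54) and the shaker still in place. Before grasping I'll touch the free bench with closed fingers to pin down the height offset.

Request:
move_arm(
  moves=[0,0,4,0,0,0,4,0,0,0,4,0,0,0,4,0,0,0,4,0,0,0,3,0,0,0,0,0,0,0,0,0],
  claw=1.0,
)

```text
clock: 13.07
ee_pos: [439.1, 194.5, 23.6]
eef_rot: [-3.135, 0.017, 1.66]
wrist_force: [0.5, 0.1, 1.2]
grip_width: -0.005
```

Request:
move_arm(
  moves=[0,0,0.8,0,0,0,0.8,0,0,0,0.4,0,0,0,0,0],
)

```text
clock: 13.4
ee_pos: [440.6, 196.8, 4.8]
eef_rot: [-3.139, 0.013, 1.662]
wrist_force: [-0.6, -0.9, 0.4]
grip_width: 0.001
```

Request:
move_arm(
  moves=[0,0,0.4,0,0,0,0.4,0,0,0,0,0],
)

```text
clock: 13.65
ee_pos: [440.0, 196.2, -3.9]
eef_rot: [-3.138, 0.014, 1.662]
wrist_force: [-0.6, 1.0, -0.1]
grip_width: 0.005
```

Request:
move_arm(
  moves=[0,0,0.4,0,0,0,0.4,0,0,0,0,0],
)

```text
clock: 13.9
ee_pos: [439.7, 195.9, -12.3]
eef_rot: [-3.137, 0.014, 1.662]
wrist_force: [-0.9, 0.4, -0.2]
grip_width: 0.001
```

Request:
move_arm(
  moves=[0,0,0.3,0,0,0,0.3,0,0,0,0,0],
)

```text
clock: 14.15
ee_pos: [439.8, 195.8, -18.1]
eef_rot: [-3.137, 0.014, 1.662]
wrist_force: [-0.3, 0.2, -0.4]
grip_width: 0.001
```

Request:
move_arm(
  moves=[0,0,0.3,0,0,0,0.3,0,0,0,0,0],
)

```text
clock: 14.4
ee_pos: [440.6, 196.2, -22.1]
eef_rot: [-3.137, 0.012, 1.661]
wrist_force: [-3.6, -2.6, 16.4]
grip_width: -0.002
```

Contact came at a reading of about -21, so the true closed-tip height is the reading plus 21 mm. Next is the tin, with the gripper turned so the fingers close along y.

```bash
cat >> h.py <<'E'
U=np.array([.995,.1,0]);V=np.array([-.1,.995,0]);W=np.array([588.5,49.4,26]);N=np.array([600,-62,26.])
E
python3 - <<'E'
from h import *
s=st(); go([440,196,138]); v=np.array([581.5,54,60])-[440,196,138]; print(Rt(s).inv().apply(v)/10)
f=lambda p,z: unproj('top',np.array(p,float)/2.4+[100,40],z).round(0)
print('tester',f([(113,307)],15)); print('screw',f([(570,347),(700,275)],10))
E
```

```text
t 14.4 pos [440.6 196.2 -22.1] rpy [-3.137  0.012  1.661] F [-3.6 -2.6 16.4] g -0.002
5 rows of [-0.042 -0.028 -3.202] total [ -0.21  -0.14 -16.01]
[-15.32048959  12.85296364   7.92378852]
tester [[673. 340.  15.]]
screw [[ 617. -228.   10.]
 [ 707. -396.   10.]]
```

Request:
move_arm(
  moves=[0,0,-4,0,0,0,-4,0,0,0,-4,0,0,0,-4,0,-2.55,2.15,0,0,-2.55,2.15,0,0,-2.55,2.15,0,0,-2.55,2.15,0,0,-2.55,2.15,0,0,-2.55,2.15,0,0,0,0,0,0],
  claw=0.25,
)

```text
clock: 15.32
ee_pos: [587.4, 49.3, 139.1]
eef_rot: [3.14, 0.02, 1.652]
wrist_force: [-0.1, -1.7, 0.8]
grip_width: 0.75
```

Request:
move_arm(
  moves=[0,0,0,0.11,0,0,0,0.11,0,0,0,0.11,0,0,0,0.11,0,0,0,0.11,0,0,0,0.11,0,0,0,0.11,0,0,0,0.11,0,0,0,0.11,0,0,0,0.11,0,0,0,0.11,0,0,0,0.11,0,0,0,0.11,0,0,0,0.11,0,0,0,0.11,0,0,0,0,0,0,0,0],
)

```text
clock: 16.73
ee_pos: [582.7, 57.8, 137.6]
eef_rot: [3.127, 0.003, 0.015]
wrist_force: [-0.1, 0.3, 0.6]
grip_width: 0.751
```

```bash
python3 - <<'E'
from h import *
s=st(); print(np.round(s['qpos'],3)); go([581.5,54,40],.016)
cv2.imwrite('pics/w2.png',env.grab_frame('wrist')); print(proj('wrist',[[623,54.5,40],[540,53.5,40],[581.5,75,40],[581.5,33,40]]).round(0))
E
```

```text
t 16.73 pos [582.7  57.8 137.6] rpy [3.127e+00 3.000e-03 1.500e-02] F [-0.1  0.3  0.6] g 0.751
[-1.034  0.595  1.129  1.855 -0.591  1.088 -1.234]
3 rows of [-0.031  0.077  3.256] total [-0.09  0.23  9.77]
then spin 1 rows of -0.0013 total -0.001
[[257. 134.]
 [257. 223.]
 [233. 181.]
 [280. 181.]]
```

View pics/w2.png

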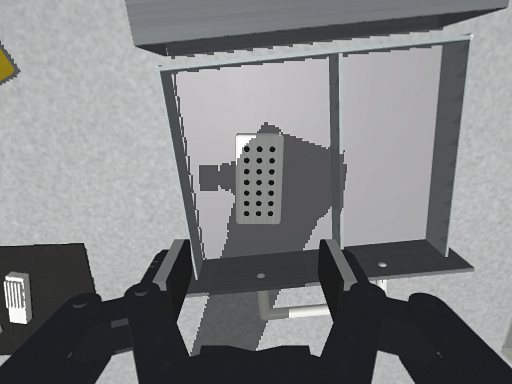

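The wrist view shows the tin at columns 237–282, rows 134–223, about 2 mm right of my estimate. I'll descend onto it.

Request:
move_arm(
  moves=[0,0.2,4,0,0,0.2,4,0,0,0.1,3,0,0,0,1,0,0,0,0.5,0,0,0,0,0,0,0,0,0],
)

```text
clock: 17.37
ee_pos: [584.4, 50.7, 14.8]
eef_rot: [3.128, -0.001, 0.012]
wrist_force: [-0.1, -0.1, 0.8]
grip_width: 0.745
```

```bash
python3 - <<'E'
from h import *
s=st(); go([581.5,52.5,3],.016)
E
```

```text
t 17.37 pos [584.4  50.7  14.8] rpy [ 3.128e+00 -1.000e-03  1.200e-02] F [-0.1 -0.1  0.8] g 0.745
1 rows of [-0.293 -0.197  1.179] total [-0.29 -0.2   1.18]
then spin 1 rows of -0.004 total -0.004
```

Request:
move_arm(
  moves=[-0.3,-0.1,0.5,0,0,0,0.5,0,0,0,0.2,0,0,0,0,0],
)

```text
clock: 17.7
ee_pos: [579.5, 52.0, 1.1]
eef_rot: [3.128, 0.003, 0.012]
wrist_force: [-0.3, 0.2, 0.5]
grip_width: 0.747
```

Request:
move_arm(
  moves=[0,0,0,0,0,0,0,0,0,0,0,0,0,0,0,0,0,0,0,0],
  claw=1.0,
  grip_force=40,
)

```text
clock: 18.12
ee_pos: [581.3, 54.2, 2.7]
eef_rot: [3.132, 0.0, 0.013]
wrist_force: [-1.0, 2.6, 6.5]
grip_width: 0.479
```

Request:
move_arm(
  moves=[0,0,-1,0,0,0,-2,0,0,0,-4,0,0,0,-4,0,0,0,-3,0,0,0,0,0],
)

```text
clock: 18.62
ee_pos: [585.1, 52.1, 148.3]
eef_rot: [3.129, -0.01, 0.01]
wrist_force: [0.6, -1.4, -0.3]
grip_width: 0.482
```

```bash
python3 - <<'E'
from h import *
s=st(); go([540,215,140]) 
E
```

```text
t 18.62 pos [585.1  52.1 148.3] rpy [ 3.129 -0.01   0.01 ] F [ 0.6 -1.4 -0.3] g 0.482
5 rows of [-0.871 -3.269  0.115] total [ -4.35 -16.34   0.57]
```

Request:
move_arm(
  moves=[-0.9,-3.3,0,0,-0.9,-3.3,0,0,-0.9,-3.3,0,0,-0.9,-3.3,0,0,-0.9,-3.3,0,0,0,0,0,0,0,0,0,0],
)

```text
clock: 19.2
ee_pos: [531.6, 221.2, 137.9]
eef_rot: [3.127, 0.004, 0.018]
wrist_force: [0.1, -0.2, -0.3]
grip_width: 0.477
```

```bash
python3 - <<'E'
from h import *
s=st(); go([540,215,-22]) 
E
```

```text
t 19.2 pos [531.6 221.2 137.9] rpy [3.127 0.004 0.018] F [ 0.1 -0.2 -0.3] g 0.477
5 rows of [0.178 0.08  3.2  ] total [ 0.89  0.4  16.  ]
```

Request:
move_arm(
  moves=[0,0,4,0,0,0,4,0,0,0,4,0,0,0,2,0,0,0,1,0,0,0,0.5,0,0,0,0.3,0,0,0,0,0,0,0,0,0],
)

```text
clock: 19.95
ee_pos: [534.4, 215.9, -17.4]
eef_rot: [3.129, -0.001, 0.011]
wrist_force: [0.0, -0.1, -1.1]
grip_width: 0.478
```

```bash
python3 - <<'E'
from h import *
s=st(); go([540,215,-22]) 
E
```

```text
t 19.95 pos [534.4 215.9 -17.4] rpy [ 3.129e+00 -1.000e-03  1.100e-02] F [ 0.  -0.1 -1.1] g 0.478
1 rows of [0.555 0.088 0.461] total [0.56 0.09 0.46]
```

Request:
move_arm(
  moves=[0,0,0.3,0,0,0,0.2,0,0,0,0,0,0,0,0,0],
)

```text
clock: 20.28
ee_pos: [533.7, 216.3, -23.2]
eef_rot: [3.129, 0.001, 0.012]
wrist_force: [0.5, 1.0, 2.1]
grip_width: 0.479
```

Request:
move_arm(
  moves=[0,0,0,0,0,0,0,0,0,0,0,0,0,0,0,0],
  claw=0.2,
)

```text
clock: 20.62
ee_pos: [532.4, 215.6, -24.2]
eef_rot: [3.127, 0.003, 0.012]
wrist_force: [-0.4, 0.1, -0.4]
grip_width: 0.801
```

Request:
move_arm(
  moves=[0,0,-2,0,0,0,-4,0,0,0,-4,0,0,0,-4,0,0,0,-4,0,0,0,-4,0,0,0,0,0],
  claw=0,
)

```text
clock: 21.2
ee_pos: [539.0, 219.4, 204.0]
eef_rot: [3.133, -0.01, 0.011]
wrist_force: [1.4, -0.9, 1.7]
grip_width: 1.003
```

```bash
python3 - <<'E'
from h import *
s=st(); print(np.round(s['qpos'],3)); go([403,-288,160],0)
b=env.grab_frame('top'); cv2.imwrite('pics/t4.png',b); 
E
```

```text
t 21.2 pos [539.  219.4 204. ] rpy [ 3.133 -0.01   0.011] F [ 1.4 -0.9  1.7] g 1.003
[-1.41   0.524  1.242  1.815 -0.525  1.185 -1.564]
14 rows of [-1.014  3.611  0.334] total [-14.2   50.55   4.67]
then spin 1 rows of 0.011 total 0.011
```

Request:
move_arm(
  moves=[-1,3.6,0.3,0,-1,3.6,0.3,0,-1,3.6,0.3,0,-1,3.6,0.3,0,-1,3.6,0.3,0,-1,3.6,0.3,0,-1,3.6,0.3,0,-1,3.6,0.3,0,-1,3.6,0.3,0,-1,3.6,0.3,0,-1,3.6,0.3,0,-1,3.6,0.3,0,-1,3.6,0.3,0,-1,3.6,0.3,0,0,0,0,0,0,0,0,0],
)

```text
clock: 22.58
ee_pos: [395.0, -291.0, 160.3]
eef_rot: [3.127, 0.005, 0.001]
wrist_force: [0.4, 1.2, 0.1]
grip_width: 0.998
```

```bash
python3 - <<'E'
from h import *
s=st(); print(np.round(s['qpos'],3)); go([403,-288,60],0)
cv2.imwrite('pics/w3.png',env.grab_frame('wrist')); c=cam('wrist'); print(proj('wrist',[[x,y,50] for x in(345,461) for y in (-258,-318)]).round(0).tolist())
E
```

```text
t 22.58 pos [ 395.  -291.   160.3] rpy [3.127e+00 5.000e-03 1.000e-03] F [0.4 1.2 0.1] g 0.998
[-0.546  0.291  1.246  2.064 -0.312  1.    -0.712]
3 rows of [ 0.283 -0.147  3.341] total [ 0.85 -0.44 10.02]
then spin 1 rows of 0.0008 total 0.001
[[222.0, 226.0], [283.0, 226.0], [218.0, 104.0], [288.0, 104.0]]
```

View pics/w3.png

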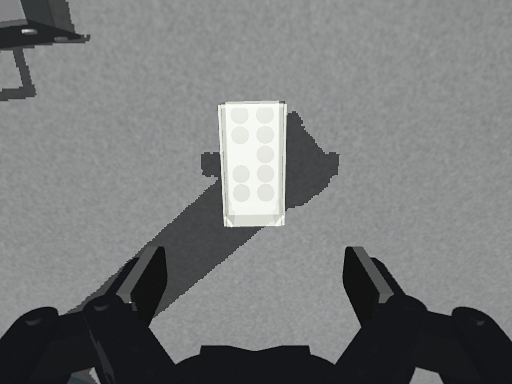

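The wrist view has the shaker at (219–286, 102–227), within 2 px of prediction, with nine tablets inside. Going down to grip it at its centre.

Request:
move_arm(
  moves=[0.2,-0.1,4,0,0.2,-0.1,4,0,0.2,-0.1,4,0,0.2,0,3,0,0,0,2,0,0,0,0.8,0,0,0,0,0,0,0,0,0],
)

```text
clock: 23.3
ee_pos: [407.3, -285.7, -16.6]
eef_rot: [3.128, 0.003, 0.014]
wrist_force: [0.0, -0.3, 0.6]
grip_width: 1.0
```

```bash
python3 - <<'E'
from h import *
s=st(); go([403.5,-288,-19],0)
E
```

```text
t 23.3 pos [ 407.3 -285.7  -16.6] rpy [3.128e+00 3.000e-03 1.400e-02] F [ 0.  -0.3  0.6] g 1.0
1 rows of [-0.381  0.226  0.247] total [-0.38  0.23  0.25]
then spin 1 rows of 0.014 total 0.014
```

Request:
move_arm(
  moves=[-0.3,0.2,0.2,0.01,0,0,0,0,0,0,0,0],
)

```text
clock: 23.55
ee_pos: [404.4, -289.3, -17.5]
eef_rot: [3.127, -0.0, 0.001]
wrist_force: [-0.4, -0.7, 0.6]
grip_width: 1.0
```

Request:
move_arm(
  moves=[0,0,0,0,0,0,0,0,0,0,0,0,0,0,0,0,0,0,0,0],
  claw=1.0,
  grip_force=60,
)

```text
clock: 23.97
ee_pos: [404.4, -289.9, -17.6]
eef_rot: [3.127, 0.0, 0.001]
wrist_force: [-1.0, -2.0, 5.4]
grip_width: 0.698
```

Request:
move_arm(
  moves=[0,0,-0.5,0,0,0,-1,0,0,0,-2,0,0,0,-2.5,0,0,0,-2.5,0,0,0,-2.5,0,0,0,-2,0,0,0,-1,0,0,0,0,0],
)

```text
clock: 24.72
ee_pos: [405.4, -287.5, 123.3]
eef_rot: [3.127, -0.002, 0.002]
wrist_force: [0.1, 0.2, -1.8]
grip_width: 0.698
```

```bash
python3 - <<'E'
from h import *
s=st(); print(np.round(s['qpos'],3)); go([100,-600,300],0); go([400,-350,400])
E
```

```text
t 24.72 pos [ 405.4 -287.5  123.3] rpy [ 3.127e+00 -2.000e-03  2.000e-03] F [ 0.1  0.2 -1.8] g 0.698
[-0.46   0.368  1.153  2.084 -0.408  0.933 -0.654]
12 rows of [-2.546  2.622 -1.439] total [-30.55  31.46 -17.27]
then spin 1 rows of 0.0017 total 0.002
8 rows of [-0.061  0.832 -3.446] total [ -0.49   6.66 -27.57]
```

Shaker held (opening 0.698). I'll fit a kinematic model from the logged poses so I can check which tilts are reachable before choosing where to tilt.

```bash
cat > fk.py <<'E'
import numpy as np, itertools
from scipy.spatial.transform import Rotation as R
from scipy.optimize import least_squares
D=[([-1.438,.384,.044,1.6,-.018,1.161,-.05],[148.5,631.8,207.7],[-3.139,0,2.911]),
([-1.427,.84,.096,.992,-.072,1.517,-.033],[187.5,764,162.2],[-2.938,.008,2.883]),
([-1.438,.864,.238,.439,-.185,1.967,-.021],[195.3,795.4,418.4],[-3.022,.005,2.883]),
([-1.462,.662,.242,.519,-.16,1.967,-.021],[183.6,746.3,542.4],[3.139,.001,2.882]),
([-.962,.303,.776,1.828,-.223,1.108,.006],[555,130.4,200.3],[-3.138,.012,1.684]),
([-.743,.387,.747,2.194,-.381,.698,.354],[462.8,-8,27],[-3.136,.018,1.66]),
([-1.034,.595,1.129,1.855,-.591,1.088,-1.234],[582.7,57.8,137.6],[3.127,.003,.015]),
([-.546,.291,1.246,2.064,-.312,1,-.712],[395,-291,160.3],[3.127,.005,.001]),
([-.46,.368,1.153,2.084,-.408,.933,-.654],[405.4,-287.5,123.3],[3.127,-.002,.002])]
LO=np.array([-2.61,-.41,-1.48,0,-1.57,.05,-2.85]);HI=np.array([2.61,2.15,1.57,2.5,4.71,1.97,2.85])
def fk(q,p,s):
    h,a,b,c,e,o1,o7=p; z=lambda t:R.from_euler('z',t); y=lambda t:R.from_euler('y',t)
    r=z(s[0]*q[0]+o1)*y(q[1])*z(s[1]*q[2]); r0=z(s[0]*q[0]+o1)*y(q[1])
    P=np.array([0,0,h])+r0.apply([0,0,a]); r=r*y(q[3])*z(s[2]*q[4]); P=P+r.apply([0,0,b]); r=r*y(q[5])*z(s[3]*q[6]+o7); return P+r.apply([e,0,c]),r
def fit(s):
    def f(p):
        o=[]
        for q,P,E in D:
            x,r=fk(q,p,s); o+=list((x-P)/3)+list((r.inv()*R.from_euler('xyz',E)).as_rotvec()*100)
        return o
    return min((least_squares(f,[310,494,514,354,0,0,o]) for o in(0,1.57,-1.57,3.1)),key=lambda m:m.cost)
E
python3 - <<'E'
from fk import *
best=min(((fit(s),s) for s in itertools.product((1,-1),repeat=4)),key=lambda t:t[0].cost)
print(best[1],best[0].x.round(3).tolist(),best[0].cost)
E
```

```text
(-1, -1, -1, -1) [355.595, 496.958, 512.743, 399.44, 5.207, -0.063, 1.508] 43.84215856129809
```

```bash
cat >> fk.py <<'E'
S=(-1,-1,-1,-1);P0=[355.595,496.958,512.743,399.44,5.207,-.063,1.508]
def ik(P,Rr,q0):
    f=lambda q: np.r_[(fk(q,P0,S)[0]-P)/100,(fk(q,P0,S)[1].inv()*Rr).as_rotvec()*2,.03*(q-q0)]
    m=least_squares(f,np.clip(q0,LO+.001,HI-.001),bounds=(LO,HI)); return m.x,np.abs(m.fun[:6]).max()
def ori(tiltdir,al,psi):
    "tool z tilted by al to world azimuth tiltdir; psi=0: mouth(-tool x) as low as possible; spin +psi about tool z"
    t=np.array([np.cos(tiltdir),np.sin(tiltdir),0]); z=np.sin(al)*t-np.cos(al)*np.array([0,0,1.]); d=-np.cos(al)*t-np.sin(al)*np.array([0,0,1.]); x=-d; y=np.cross(z,x)
    return R.from_matrix(np.c_[x,y,z])*R.from_euler('z',psi)
E
python3 - <<'E'
from fk import *
q0=np.array([-.46,.368,1.153,2.084,-.408,.933,-.654])
for td in (-90,-60,90,-120,60,0,180):
  for al in (45,60):
    out=[]
    for sg in (1,-1):
      q=q0.copy(); ok=[]
      for psi in np.linspace(np.pi,0,7)*sg:
        q,e=ik(np.array([590,50,170.]),ori(np.radians(td),np.radians(al),psi),q); ok.append((round(e,2),round(q[6],2)))
      out.append((ok,q.round(2).tolist()))
    print(td,al); [print('   ',o) for o in out]
E
```

```text
-90 45
    ([(np.float64(0.0), np.float64(-0.47)), (np.float64(0.0), np.float64(-0.02)), (np.float64(0.0), np.float64(0.45)), (np.float64(0.0), np.float64(0.91)), (np.float64(0.0), np.float64(1.39)), (np.float64(0.0), np.float64(1.87)), (np.float64(0.0), np.float64(2.35))], [-0.76, 0.6, 0.24, 1.65, 0.56, 1.35, 2.35])
    ([(np.float64(0.0), np.float64(-0.47)), (np.float64(0.0), np.float64(-0.9)), (np.float64(0.0), np.float64(-1.32)), (np.float64(0.0), np.float64(-1.73)), (np.float64(0.0), np.float64(-2.15)), (np.float64(0.0), np.float64(-2.58)), (np.float64(0.26), np.float64(-2.85))], [-1.42, 1.33, 1.57, 1.67, -0.62, 1.35, -2.85])
-90 60
    ([(np.float64(0.0), np.float64(-0.54)), (np.float64(0.0), np.float64(-0.1)), (np.float64(0.0), np.float64(0.36)), (np.float64(0.0), np.float64(0.82)), (np.float64(0.0), np.float64(1.29)), (np.float64(0.0), np.float64(1.76)), (np.float64(0.0), np.float64(2.24))], [-0.84, 0.77, 0.25, 1.58, 0.67, 1.5, 2.24])
    ([(np.float64(0.0), np.float64(-0.54)), (np.float64(0.0), np.float64(-0.97)), (np.float64(0.0), np.float64(-1.39)), (np.float64(0.0), np.fl
[... 7190 characters left out ...]
], [-0.83, 1.32, 1.57, 1.46, -0.92, 1.97, -2.85])
180 60
    ([(np.float64(0.43), np.float64(-1.74)), (np.float64(0.39), np.float64(-1.22)), (np.float64(0.35), np.float64(-0.69)), (np.float64(0.43), np.float64(-0.16)), (np.float64(0.4), np.float64(0.36)), (np.float64(0.35), np.float64(0.88)), (np.float64(0.43), np.float64(1.4))], [-0.05, 0.97, -0.12, 1.03, 0.0, 1.97, 1.4])
    ([(np.float64(0.43), np.float64(-1.74)), (np.float64(0.35), np.float64(-2.27)), (np.float64(0.39), np.float64(-2.8)), (np.float64(0.53), np.float64(-2.85)), (np.float64(0.81), np.float64(-2.85)), (np.float64(1.18), np.float64(-2.85)), (np.float64(2.02), np.float64(-2.85))], [-0.94, 1.47, 1.57, 1.3, -0.64, 1.97, -2.85])
```

The model shows the best pour pose is a 60° tilt towards −y, then spinning from mouth-up to mouth-down over the bay, all within joint limits. First I turn the shaker's mouth to −y and carry it gently to azimuth −90°.

Request:
move_arm(
  moves=[0,0,0,-0.06,0,0,0,-0.1,0,0,0,-0.11,0,0,0,-0.11,0,0,0,-0.11,0,0,0,-0.11,0,0,0,-0.11,0,0,0,-0.11,0,0,0,-0.11,0,0,0,-0.11,0,0,0,-0.11,0,0,0,-0.11,0,0,0,-0.11,0,0,0,-0.11,0,0,0,-0.06,0,0,0,-0.03,0,0,0,0],
)

```text
clock: 26.13
ee_pos: [402.5, -285.9, 119.8]
eef_rot: [-3.137, 0.012, 1.572]
wrist_force: [-1.0, 0.3, -2.1]
grip_width: 0.698
```

Request:
move_arm(
  moves=[-0.7,-0.7,-0.4,0,-1.4,-1.4,-0.8,0,-2,-2,-1,0,-2.2,-2.2,-1.1,0,-2.2,-2.2,-1.1,0,-2.2,-2.2,-1.1,0,-2.2,-2.2,-1.1,0,-2.2,-2.2,-1.1,0,-2.2,-2.2,-1.1,0,-2.2,-2.2,-1.1,0,-2.2,-2.2,-1.1,0,-2.2,-2.2,-1.1,0,-2.2,-2.2,-1.1,0,-2.2,-2.2,-1.1,0,-2.2,-2.2,-1.1,0,-2.2,-2.2,-1.1,0,-2,-2,-1,0,-1.3,-1.3,-0.7,0,-0.6,-0.6,-0.3,0,-0.2,-0.2,-0.1,0],
)

```text
clock: 27.8
ee_pos: [33.6, -652.9, 313.4]
eef_rot: [-3.138, 0.014, 1.567]
wrist_force: [-1.2, 0.9, -1.0]
grip_width: 0.697
```

```bash
python3 - <<'E'
from h import *
s=st(); print(np.round(s['qpos'],3))
E
```

```text
t 27.8 pos [  33.6 -652.9  313.4] rpy [-3.138  0.014  1.567] F [-1.2  0.9 -1. ] g 0.697
[ 0.74   0.451  0.991  1.505 -0.378  1.376  1.749]
```

Request:
move_arm(
  moves=[0,0,-1,0,0,0,-2,0,0,0,-3,0,0,0,-3,0,0,0,-3,0,0,0,-3,0,0,0,-3,0,0,0,-3,0,0,0,-3,0,0,0,-3,0,0,0,-3,0,0,0,-3,0,0,0,-3,0,0,0,-3,0,0,0,-2,0,0,0,-1,0,0,0,0,0],
)

```text
clock: 29.22
ee_pos: [35.9, -637.6, 637.9]
eef_rot: [-3.141, 0.049, 1.574]
wrist_force: [-0.5, -0.4, -2.4]
grip_width: 0.692
```

```bash
python3 - <<'E'
from h import *
s=st(); print(np.round(s['qpos'],3)); print(Rt(s).as_matrix().round(3).tolist())
E
```

```text
t 29.22 pos [  35.9 -637.6  637.9] rpy [-3.141  0.049  1.574] F [-0.5 -0.4 -2.4] g 0.692
[ 1.266  0.343  0.314  0.795 -0.112  1.967  1.518]
[[-0.003, 1.0, -0.001], [0.999, 0.003, -0.049], [-0.049, -0.001, -0.999]]
```

Request:
move_arm(
  moves=[0,0,-2,0,0,0,-3,0,0,0,-3,0,0,0,-3,0,0,0,-3,0,0,0,-3,0,0,0,-3,0,0,0,-3,0,0,0,-3,0,0,0,-3,0,0,0,-2,0,0,0,-1,0,0,0,0,0],
)

```text
clock: 30.3
ee_pos: [31.3, -556.1, 778.1]
eef_rot: [3.127, 0.289, 1.573]
wrist_force: [-0.4, -0.2, -1.8]
grip_width: 0.699
```

```bash
python3 - <<'E'
from h import *
s=st(); print(np.round(s['qpos'],3)); print(Rt(s).as_matrix().round(3).tolist())
E
```

```text
t 30.3 pos [  31.3 -556.1  778.1] rpy [3.127 0.289 1.573] F [-0.4 -0.2 -1.8] g 0.699
[ 0.964  0.135  0.608  0.772 -0.095  1.967  1.511]
[[-0.002, 1.0, 0.015], [0.959, 0.006, -0.285], [-0.285, 0.014, -0.958]]
```

Request:
move_arm(
  moves=[0,0,-2,0,0,0,-3,0,0,0,-4,0,0,0,-4,0,0,0,-4,0,0,0,-4,0,0,0,-4,0,0,0,-4,0,0,0,-4,0,0,0,-4,0,0,0,-4,0,0,0,-4,0,0,0,-4,0,0,0,-4,0,0,0,-3,0,0,0,-2,0,0,0,0,0],
)

```text
clock: 31.72
ee_pos: [11.1, -441.6, 898.5]
eef_rot: [3.094, 0.529, 1.555]
wrist_force: [-0.7, 0.4, -0.6]
grip_width: 0.698
```

```bash
python3 - <<'E'
from h import *
s=st(); print(np.round(s['qpos'],3)); print(Rt(s).as_matrix().round(3).tolist())
E
```

```text
t 31.72 pos [  11.1 -441.6  898.5] rpy [3.094 0.529 1.555] F [-0.7  0.4 -0.6] g 0.698
[ 2.181 -0.061 -0.622  0.693 -0.069  1.967  1.503]
[[0.013, 0.999, 0.039], [0.863, 0.008, -0.504], [-0.504, 0.041, -0.863]]
```

Tilt is 30°, but the shoulder is near its singularity (q2≈0). I'll push outward and upward instead.

Request:
move_arm(
  moves=[-2,0,0,0,-3,0,0,0,-4,0,-1,0,-4,0,-1,0,-4,0,-1,0,-4,0,-1,0,-4,0,-1,0,-4,0,-1,0,-3,0,0,0,-2,0,0,0,0,0,0,0],
)

```text
clock: 32.63
ee_pos: [-4.0, -605.5, 931.3]
eef_rot: [3.052, 0.638, 1.535]
wrist_force: [-0.6, -1.7, -3.3]
grip_width: 0.697
```

```bash
python3 - <<'E'
from h import *
s=st(); print(np.round(s['qpos'],3)); print(Rt(s).as_matrix().round(3).tolist())
E
```

```text
t 32.63 pos [  -4.  -605.5  931.3] rpy [3.052 0.638 1.535] F [-0.6 -1.7 -3.3] g 0.697
[ 1.426  0.296  0.37   0.25  -0.302  1.966  1.531]
[[0.029, 0.997, 0.069], [0.803, 0.018, -0.596], [-0.595, 0.072, -0.8]]
```

Request:
move_arm(
  moves=[-2,0,-2,0,-3,0,-2,0,-3,0,-2,0,-3,0,-2,0,-3,0,-2,0,-3,0,-2,0,-3,0,-2,0,-3,0,-2,0,-3,0,-2,0,-2,0,-1,0,0,0,0,0],
)

```text
clock: 33.55
ee_pos: [-116.4, -615.8, 971.3]
eef_rot: [2.772, 0.73, 1.254]
wrist_force: [0.3, 0.5, -0.9]
grip_width: 0.696
```

```bash
python3 - <<'E'
from h import *
s=st(); print(np.round(s['qpos'],3)); print(Rt(s).as_matrix().round(3).tolist())
E
```

```text
t 33.55 pos [-116.4 -615.8  971.3] rpy [2.772 0.73  1.254] F [ 0.3  0.5 -0.9] g 0.696
[ 1.875  0.421  0.847  0.037 -1.224  1.946  1.444]
[[0.232, 0.961, 0.149], [0.708, -0.062, -0.703], [-0.667, 0.269, -0.695]]
```

Request:
move_arm(
  moves=[0,1,-2,0,0,2,-3,0,0,2,-3,0,0,2,-3,0,0,2,-3,0,0,2,-3,0,0,2,-3,0,0,1,-2,0,0,0,0,0],
)

```text
clock: 34.3
ee_pos: [-1.9, -437.6, 1069.3]
eef_rot: [2.714, 0.84, 1.216]
wrist_force: [0.3, 1.7, -0.4]
grip_width: 0.693
```

```bash
python3 - <<'E'
from h import *
s=st(); print(np.round(s['qpos'],3)); print(Rt(s).as_matrix().round(3).tolist())
E
```

```text
t 34.3 pos [  -1.9 -437.6 1069.3] rpy [2.714 0.84  1.216] F [ 0.3  1.7 -0.4] g 0.693
[ 1.498  0.077  0.276  0.193 -0.353  1.967  1.305]
[[0.232, 0.961, 0.153], [0.626, -0.027, -0.78], [-0.745, 0.277, -0.607]]
```

Request:
move_arm(
  moves=[-1,0.5,-2,0,-2,0.5,-3,0,-2,0.5,-3,0,-2,0.5,-3,0,-1,0.5,-2,0,0,0,0,0],
)

```text
clock: 34.8
ee_pos: [-12.7, -388.4, 1104.9]
eef_rot: [2.643, 0.916, 1.144]
wrist_force: [-0.4, 1.7, -1.7]
grip_width: 0.694
```

```bash
python3 - <<'E'
from h import *
s=st(); print(np.round(s['qpos'],3)); print(Rt(s).as_matrix().round(3).tolist())
E
```

```text
t 34.8 pos [ -12.7 -388.4 1104.9] rpy [2.643 0.916 1.144] F [-0.4  1.7 -1.7] g 0.694
[ 1.594  0.037  0.284  0.146 -0.445  1.967  1.3  ]
[[0.252, 0.957, 0.147], [0.554, -0.018, -0.832], [-0.793, 0.291, -0.535]]
```

Tilt is 57.7° with the mouth facing up. Now I carry it down towards the drawer, keeping this orientation.

```bash
python3 - <<'E'
from h import *
go([300,-330,750],step=3.5)
E
```

```text
14 rows of [2.805 1.391 1.337] total [39.27 19.47 18.72]
```

Request:
move_arm(
  moves=[1.4,0.7,0.7,0,2.8,1.4,1.3,0,2.8,1.4,1.3,0,2.8,1.4,1.3,0,2.8,1.4,1.3,0,2.8,1.4,1.3,0,2.8,1.4,1.3,0,2.8,1.4,1.3,0,2.8,1.4,1.3,0,2.8,1.4,1.3,0,2.8,1.4,1.3,0,2.8,1.4,1.3,0,2.8,1.4,1.3,0,1.4,0.7,0.7,0,0,0,0,0],
)

```text
clock: 36.05
ee_pos: [267.9, -348.3, 834.8]
eef_rot: [2.662, 0.87, 1.153]
wrist_force: [2.6, -0.2, -3.0]
grip_width: 0.696
```

```bash
python3 - <<'E'
from h import *
s=st(); print(np.round(s['qpos'],3)); print(Rt(s).as_matrix()[2].round(3).tolist())
go([560,0,380],step=3.5)
E
```

```text
t 36.05 pos [ 267.9 -348.3  834.8] rpy [2.662 0.87  1.153] F [ 2.6 -0.2 -3. ] g 0.696
[ 0.52  -0.405 -0.179  1.385  0.726  1.565  0.371]
[-0.764, 0.298, -0.572]
19 rows of [3.312 0.685 0.116] total [62.93 13.01  2.2 ]
```

Request:
move_arm(
  moves=[1.6,0.3,0,0,3.3,0.7,0.1,0,3.3,0.7,0.1,0,3.3,0.7,0.1,0,3.3,0.7,0.1,0,3.3,0.7,0.1,0,3.3,0.7,0.1,0,3.3,0.7,0.1,0,3.3,0.7,0.1,0,3.3,0.7,0.1,0,0,0,0,0],
)

```text
clock: 36.97
ee_pos: [417.8, -174.5, 613.6]
eef_rot: [2.659, 0.871, 1.15]
wrist_force: [-0.9, 0.6, -3.0]
grip_width: 0.697
```

```bash
python3 - <<'E'
from h import *
s=st(); print(np.round(s['qpos'],3)); print(Rt(s).as_matrix()[2].round(3).tolist())
go([560,30,330],step=3.5)
E
```

```text
t 36.97 pos [ 417.8 -174.5  613.6] rpy [2.659 0.871 1.15 ] F [-0.9  0.6 -3. ] g 0.697
[ 0.241 -0.264 -0.475  1.74   0.846  1.648 -0.345]
[-0.765, 0.299, -0.571]
11 rows of [3.405 0.391 0.159] total [37.46  4.3   1.75]
```

Request:
move_arm(
  moves=[1.7,0.2,0.1,0,3.4,0.4,0.2,0,3.4,0.4,0.2,0,3.4,0.4,0.2,0,3.4,0.4,0.2,0,3.4,0.4,0.2,0,3.4,0.4,0.2,0,3.4,0.4,0.2,0,3.4,0.4,0.2,0,3.4,0.4,0.2,0,3.4,0.4,0.2,0,1.7,0.2,0,0,0,0,0,0],
)

```text
clock: 38.05
ee_pos: [564.6, 21.9, 331.7]
eef_rot: [2.653, 0.87, 1.139]
wrist_force: [-0.2, 0.9, -2.4]
grip_width: 0.693
```

```bash
cat >> h.py <<'E'
def mouth(s=None,spin=0):
    "mouth centre in world and mouth direction; fingertips are BIAS behind the TCP along tool z; shaker underside ~9 mm beyond tips"
    s=s or env.sense(); r=Rt(s)*R.from_euler('z',spin); T=np.array(s['ee_pos'])
    # shaker gripped with its underside z=0 at tcp reading -17.6 (vertical): mouth 34 above underside
    return T+r.apply([-58,0,17.6*-1*-1*-1*-1-0.0-34]), -r.as_matrix()[:,0]
E
python3 - <<'E'
from h import *
s=st(); print(np.round(s['qpos'],3)); M=Rt(s).as_matrix(); print(M.round(3).tolist())
for sp in (0,-1,-1.57,-2,-2.5,-3,-3.4): print(sp,[a.round(2).tolist() for a in mouth(s,sp)])
E
```

```text
t 38.05 pos [564.6  21.9 331.7] rpy [2.653 0.87  1.139] F [-0.2  0.9 -2.4] g 0.693
[-0.025  0.397 -0.706  1.728  1.018  1.768 -1.122]
[[0.27, 0.952, 0.144], [0.586, -0.044, -0.809], [-0.764, 0.303, -0.57]]
0 [[546.54, 1.23, 385.34], [-0.27, -0.59, 0.76]]
-1 [[600.2, 14.7, 379.74], [0.66, -0.35, 0.67]]
-1.57 [[617.41, 32.62, 358.61], [0.95, -0.04, 0.3]]
-2 [[618.93, 47.02, 338.54], [0.98, 0.2, -0.04]]
-2.5 [[607.8, 60.89, 316.02], [0.79, 0.44, -0.43]]
-3 [[585.5, 68.48, 299.62], [0.4, 0.57, -0.71]]
-3.4 [[563.23, 68.7, 293.68], [0.02, 0.58, -0.82]]
```

Request:
move_arm(
  moves=[-0.03,-0.6,0,-0.1,-0.03,-0.6,0,-0.1,-0.03,-0.6,0,-0.1,-0.03,-0.6,0,-0.1,-0.03,-0.6,0,-0.1,-0.03,-0.6,0,-0.1,-0.03,-0.6,0,-0.1,-0.03,-0.6,0,-0.1,-0.03,-0.6,0,-0.1,-0.03,-0.6,0,-0.1,-0.03,-0.6,0,-0.1,-0.03,-0.6,0,-0.1,-0.03,-0.6,0,-0.1,-0.03,-0.6,0,-0.1,-0.03,-0.6,0,-0.1,-0.03,-0.6,0,-0.1,-0.03,-0.6,0,-0.1,0,0,0,0],
)

```text
clock: 39.55
ee_pos: [488.5, -17.5, 372.7]
eef_rot: [-2.188, 0.213, -3.113]
wrist_force: [0.4, 0.8, -1.7]
grip_width: 0.701
```

```bash
cat >> h.py <<'E'
Mt=np.array([-58,0,-51.6])
def mouth(s=None,spin=0):
    s=s or env.sense(); r=Rt(s)*R.from_euler('z',spin); return np.array(s['ee_pos'])+r.apply(Mt), -r.as_matrix()[:,0]
def uvz(P): d=np.array(P)-W; return np.array([d@U,d@V,P[2]]).round(1)
def where():
    s=st(); p,d=mouth(s); print('q',np.round(s['qpos'],2),'mouth',p.round(1),'uvz',uvz(p),'dir',d.round(2),'el',np.degrees(np.arcsin(d[2])).round(1)); return s
def rows(steps):
    "steps: (spin, mouth du, dv, dz in mm)"
    s=env.sense(); r=Rt(s)
    for sp,du,dv,dz in steps:
        q=R.from_euler('z',sp); t=Mt-q.apply(Mt)+r.inv().apply(du*U+dv*V+[0,0,dz]); r=r*q; print(np.round(np.r_[t/10,sp],2).tolist(),end=' ')
    d=-r.as_matrix()[:,0]; print('-> el',np.degrees(np.arcsin(d[2])).round(1),d.round(2))
E
python3 - <<'E'
from h import *
s=where(); p,d=mouth(s); a=uvz(p); t=np.array([-40,-35,120])-a; n=10; rows([(0,*(t/n))])
E
```

```text
t 39.55 pos [488.5 -17.5 372.7] rpy [-2.188  0.213 -3.113] F [ 0.4  0.8 -1.7] g 0.701
q [ 0.19  0.2  -0.89  1.88  0.95  1.75  0.62] mouth [537.6  26.  414.1] uvz [-53.  -18.2 414.1] dir [0.98 0.03 0.21] el 12.2
[0.48, 2.28, 1.81, 0.0] -> el 12.2 [0.98 0.03 0.21]
```

Request:
move_arm(
  moves=[0.2,1.1,0.9,0,0.5,2.3,1.8,0,0.5,2.3,1.8,0,0.5,2.3,1.8,0,0.5,2.3,1.8,0,0.5,2.3,1.8,0,0.5,2.3,1.8,0,0.3,1.4,1.2,0,0.1,0.6,0.5,0,-0.02,-0.5,0,-0.08,-0.02,-0.5,0,-0.08,-0.02,-0.5,0,-0.08,-0.02,-0.5,0,-0.08,-0.02,-0.5,0,-0.08,0,0,0,0],
)

```text
clock: 40.8
ee_pos: [500.4, -41.8, 174.1]
eef_rot: [-2.177, -0.115, -2.884]
wrist_force: [-0.9, 0.3, -1.8]
grip_width: 0.693
```

```bash
python3 - <<'E'
from h import *
s=where(); rows([(-.05,0,0,0)]*4); p,d=mouth(s); t=np.array([-40,-40,110])-uvz(p); rows([(0,*(t/4))])
cv2.imwrite('pics/t5.png',env.grab_frame('top'))
a=env.grab_frame('scene'); cv2.imwrite('pics/s5.png',a)
m=np.hstack([cv2.resize(cv2.imread('pics/t5.png')[90:240,180:330],(400,400)),cv2.resize(a[170:330,190:350],(400,400))]); cv2.imwrite('pics/m5.png',m)
E
```

```text
t 40.8 pos [500.4 -41.8 174.1] rpy [-2.177 -0.115 -2.884] F [-0.9  0.3 -1.8] g 0.693
q [ 0.15  0.53 -0.84  2.03  1.13  1.62  0.65] mouth [548.6  14.8 196.7] uvz [-43.2 -30.5 196.7] dir [ 0.96  0.25 -0.11] el -6.6
[-0.01, -0.29, 0.0, -0.05] [-0.01, -0.29, 0.0, -0.05] [-0.01, -0.29, 0.0, -0.05] [-0.01, -0.29, 0.0, -0.05] -> el -15.9 [ 0.89  0.35 -0.27]
[-0.29, 1.62, 1.43, 0.0] -> el -6.6 [ 0.96  0.25 -0.11]
```

View pics/m5.png

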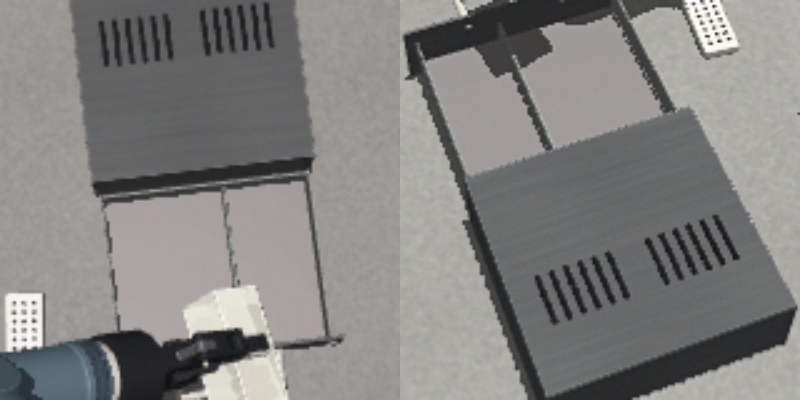

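```bash
python3 - <<'E'
from h import *
s=where(); p,d=mouth(s); print('mouth px',proj('top',[p])); rows([(-.05,0,0,0)]*5+[(0,0,-2,-20)]*4+[(-.05,0,0,0)]*5)
E
```

```text
t 40.9 pos [499.6 -41.2 172.9] rpy [-2.178 -0.114 -2.885] F [ 0.3  1.  -1.5] g 0.696
q [ 0.15  0.53 -0.84  2.03  1.13  1.62  0.65] mouth [547.8  15.3 195.5] uvz [-43.9 -29.9 195.5] dir [ 0.96  0.25 -0.11] el -6.6
mouth px [[258.77203183 202.48398265]]
[-0.01, -0.29, 0.0, -0.05] [-0.01, -0.29, 0.0, -0.05] [-0.01, -0.29, 0.0, -0.05] [-0.01, -0.29, 0.0, -0.05] [-0.01, -0.29, 0.0, -0.05] [-0.57, 1.43, 1.3, 0.0] [-0.57, 1.43, 1.3, 0.0] [-0.57, 1.43, 1.3, 0.0] [-0.57, 1.43, 1.3, 0.0] [-0.01, -0.29, 0.0, -0.05] [-0.01, -0.29, 0.0, -0.05] [-0.01, -0.29, 0.0, -0.05] [-0.01, -0.29, 0.0, -0.05] [-0.01, -0.29, 0.0, -0.05] -> el -29.4 [ 0.73  0.47 -0.49]
```

Request:
move_arm(
  moves=[-0.01,-0.3,0,-0.05,-0.01,-0.3,0,-0.05,-0.01,-0.3,0,-0.05,-0.01,-0.3,0,-0.05,-0.01,-0.3,0,-0.05,-0.6,1.4,1.3,0,-0.6,1.4,1.3,0,-0.6,1.4,1.3,0,-0.6,1.4,1.3,0,-0.01,-0.3,0,-0.05,-0.01,-0.3,0,-0.05,-0.01,-0.3,0,-0.05,-0.01,-0.3,0,-0.05,-0.01,-0.3,0,-0.05,0,0,0,0,0,0,0,0],
)

```text
clock: 42.23
ee_pos: [515.1, -62.3, 114.8]
eef_rot: [-2.281, -0.516, -2.564]
wrist_force: [-0.3, -0.7, -2.0]
grip_width: 0.694
```

```bash
cat >> h.py <<'E'
def tabs(name='top',ref='pics/t4.png',thr=25,save=None):
    "white blobs within the wide bay, uv of centroid and area in mm2"
    b=env.grab_frame(name); 
    if save: cv2.imwrite(save,b)
    q=np.array([W+a*U+c*V for a,c in((-90,-66),(-90,66),(90,66),(90,-66))]); q[:,2]=30
    m=np.zeros(b.shape[:2],np.uint8); cv2.fillPoly(m,[proj(name,q).round().astype(int)],1)
    w=((b.min(2)>195)&(m>0)).astype(np.uint8); n,l,s,c=cv2.connectedComponentsWithStats(w,connectivity=4); o=[]
    for i in range(1,n):
        if s[i,4]>=6: P=unproj(name,[c[i]],36)[0]; o.append((uvz(P)[:2].tolist(),int(s[i,4])))
    print(name,len(o),o); return b
E
python3 - <<'E'
from h import *
where(); tabs('top',save='pics/t6.png'); tabs('scene',save='pics/s6.png')
b=cv2.imread('pics/t4.png');q=W+0*U; p=proj('top',[W])[0].astype(int); print('floor',b[p[1],p[0]])
rows([(-.05,0,0,0)]*3); rows([(0,10,0,0)]); rows([(0,0,10,0)])
E
```

```text
t 42.23 pos [515.1 -62.3 114.8] rpy [-2.281 -0.516 -2.564] F [-0.3 -0.7 -2. ] g 0.694
q [ 0.17  0.66 -0.81  2.03  1.24  1.6   1.08] mouth [549.9   7.1 115.4] uvz [-42.6 -38.2 115.4] dir [ 0.73  0.48 -0.49] el -29.6
top 3 [([-17.3, -53.7], 29), ([-80.5, 47.6], 14), ([-87.0, -47.0], 20)]
scene 0 []
floor [159 162 167]
[-0.01, -0.29, 0.0, -0.05] [-0.01, -0.29, 0.0, -0.05] [-0.01, -0.29, 0.0, -0.05] -> el -36.0 [ 0.62  0.52 -0.59]
[-0.77, -0.63, 0.06, 0.0] -> el -29.6 [ 0.73  0.48 -0.49]
[-0.4, 0.41, -0.82, 0.0] -> el -29.6 [ 0.73  0.48 -0.49]
```

Request:
move_arm(
  moves=[-0.01,-0.3,0,-0.05,-0.01,-0.3,0,-0.05,-0.01,-0.3,0,-0.05,0,0,0,0,0,0,0,0],
)

```text
clock: 42.75
ee_pos: [521.3, -65.1, 120.1]
eef_rot: [-2.347, -0.628, -2.442]
wrist_force: [-0.7, 0.2, -2.3]
grip_width: 0.697
```

```bash
python3 - <<'E'
from h import *
where(); tabs('top',save='pics/t7.png'); tabs('scene',save='pics/s7.png')
rows([(-.05,0,0,0)]*3); rows([(0,10,0,0)]); rows([(0,0,10,0)])
E
```

```text
t 42.75 pos [521.3 -65.1 120.1] rpy [-2.347 -0.628 -2.442] F [-0.7  0.2 -2.3] g 0.697
q [ 0.18  0.66 -0.82  2.02  1.25  1.6   1.25] mouth [549.7   7.  115.3] uvz [-42.8 -38.4 115.3] dir [ 0.62  0.52 -0.59] el -36.0
top 2 [([-83.9, -53.3], 47), ([-75.3, 43.6], 15)]
scene 1 [([-84.7, -54.1], 11)]
[-0.01, -0.29, 0.0, -0.05] [-0.01, -0.29, 0.0, -0.05] [-0.01, -0.29, 0.0, -0.05] -> el -41.9 [ 0.5   0.56 -0.67]
[-0.67, -0.74, 0.06, 0.0] -> el -36.0 [ 0.62  0.52 -0.59]
[-0.46, 0.34, -0.82, 0.0] -> el -36.0 [ 0.62  0.52 -0.59]
```

Request:
move_arm(
  moves=[-0.01,-0.3,0,-0.05,-0.01,-0.3,0,-0.05,-0.01,-0.3,0,-0.05,0,0,0,0,0,0,0,0],
)

```text
clock: 43.27
ee_pos: [528.5, -67.1, 124.8]
eef_rot: [-2.436, -0.731, -2.301]
wrist_force: [0.0, -0.1, -2.3]
grip_width: 0.7
```

```bash
python3 - <<'E'
from h import *
where(); tabs('top',save='pics/t8.png'); tabs('scene',save='pics/s8.png')
rows([(-.05,0,0,0)]*3); rows([(-.05,14,0,0)]*5); rows([(0,10,0,0)]); rows([(0,0,10,0)])
m=np.hstack([cv2.resize(cv2.imread('pics/t8.png')[130:240,200:310],(400,400)),cv2.resize(cv2.imread('pics/s8.png')[150:270,200:320],(400,400))]); cv2.imwrite('pics/m8.png',m)
E
```

```text
t 43.27 pos [528.5 -67.1 124.8] rpy [-2.436 -0.731 -2.301] F [ 0.  -0.1 -2.3] g 0.7
q [ 0.2   0.66 -0.82  2.01  1.25  1.61  1.42] mouth [549.9   6.9 115.3] uvz [-42.7 -38.4 115.3] dir [ 0.5   0.55 -0.67] el -41.9
top 1 [([-67.4, 40.4], 15)]
scene 2 [([-81.6, -49.8], 15), ([-40.4, 1.1], 17)]
[-0.01, -0.29, 0.0, -0.05] [-0.01, -0.29, 0.0, -0.05] [-0.01, -0.29, 0.0, -0.05] -> el -47.1 [ 0.36  0.58 -0.73]
[-0.78, -1.46, 0.09, -0.05] [-0.72, -1.49, 0.09, -0.05] [-0.66, -1.53, 0.09, -0.05] [-0.59, -1.56, 0.09, -0.05] [-0.53, -1.59, 0.09, -0.05] -> el -50.0 [ 0.27  0.58 -0.77]
[-0.55, -0.83, 0.06, 0.0] -> el -41.9 [ 0.5   0.55 -0.67]
[-0.5, 0.27, -0.82, 0.0] -> el -41.9 [ 0.5   0.55 -0.67]
```

View pics/m8.png

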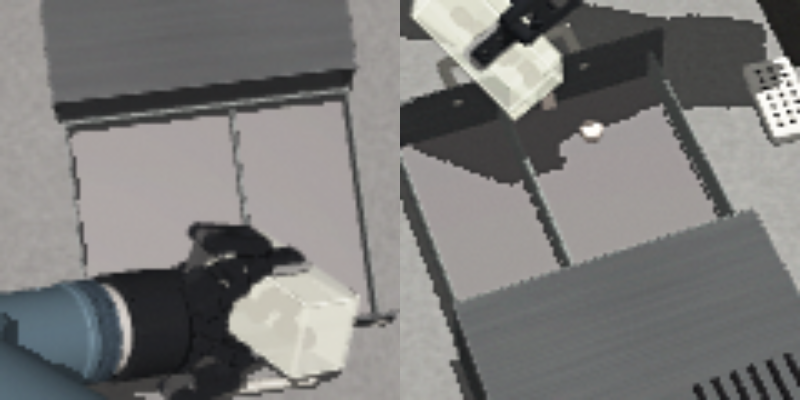

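The scene view shows one tablet out, at about u=-40, v=1, with the mouth above the front right quarter. Tablets land about 39 mm to the left (+v) of the mouth. I'll move the mouth on between small tilts.

Request:
move_arm(
  moves=[-0.4,0.2,-0.7,0,-0.5,0.3,-0.8,0,-0.5,0.3,-0.8,0,-0.4,0.2,-0.7,0,-0.01,-0.3,0,-0.05,-0.01,-0.3,0,-0.05,0,0,0,0,0,0,0,0,0,0,0,0],
)

```text
clock: 44.12
ee_pos: [529.9, -31.3, 127.6]
eef_rot: [-2.511, -0.793, -2.191]
wrist_force: [0.5, 0.3, -1.6]
grip_width: 0.698
```

```bash
python3 - <<'E'
from h import *
where(); tabs('top'); tabs('scene',save='pics/s9.png')
rows([(0,11,0,0)]+[(-.05,0,0,0)]); rows([(0,0,10,0)])
E
```

```text
t 44.12 pos [529.9 -31.3 127.6] rpy [-2.511 -0.793 -2.191] F [ 0.5  0.3 -1.6] g 0.698
q [ 0.14  0.69 -0.84  1.97  1.23  1.66  1.5 ] mouth [546.1  43.6 115.5] uvz [-42.8  -1.5 115.5] dir [ 0.41  0.57 -0.71] el -45.4
top 2 [([-6.9, 28.8], 6), ([-63.6, -49.8], 154)]
scene 3 [([-79.5, -13.6], 8), ([-10.5, 7.5], 14), ([-0.6, 33.9], 16)]
[-0.51, -0.97, 0.07, 0.0] [-0.01, -0.29, 0.0, -0.05] -> el -47.1 [ 0.36  0.58 -0.73]
[-0.53, 0.22, -0.82, 0.0] -> el -45.5 [ 0.41  0.57 -0.71]
```

Request:
move_arm(
  moves=[-0.4,-0.8,0.1,0,-0.5,-1,0.1,0,-0.5,-1,0.1,0,-0.5,-1,0.1,0,-0.4,-0.8,0.1,0,-0.01,-0.3,0,-0.05,-0.01,-0.3,0,-0.05,0,0,0,0,0,0,0,0,0,0,0,0],
)

```text
clock: 45.05
ee_pos: [587.3, -29.3, 129.6]
eef_rot: [-2.601, -0.849, -2.07]
wrist_force: [0.2, -0.3, -1.0]
grip_width: 0.698
```

```bash
python3 - <<'E'
from h import *
where(); tabs('top',save='pics/t10.png'); tabs('scene',save='pics/s10.png')
rows([(0,0,-12,0)]+[(-.05,0,0,0)]); rows([(0,10,0,0)])
m=np.hstack([cv2.resize(cv2.imread('pics/t10.png')[130:240,200:310],(400,400)),cv2.resize(cv2.imread('pics/s10.png')[150:270,200:320],(400,400))]); cv2.imwrite('pics/m10.png',m)
E
```

```text
t 45.05 pos [587.3 -29.3 129.6] rpy [-2.601 -0.849 -2.07 ] F [ 0.2 -0.3 -1. ] g 0.698
q [ 0.13  0.74 -0.81  1.84  1.28  1.68  1.68] mouth [598.2  46.2 115.3] uvz [  9.3  -4.2 115.3] dir [ 0.32  0.58 -0.75] el -48.6
top 1 [([0.2, -46.2], 268)]
scene 3 [([-53.0, -1.4], 76), ([-56.4, 32.8], 20), ([23.8, 60.0], 13)]
[0.66, -0.2, 0.99, 0.0] [-0.01, -0.29, 0.0, -0.05] -> el -50.1 [ 0.27  0.58 -0.77]
[-0.37, -0.93, 0.06, 0.0] -> el -48.6 [ 0.32  0.58 -0.75]
```

View pics/m10.png

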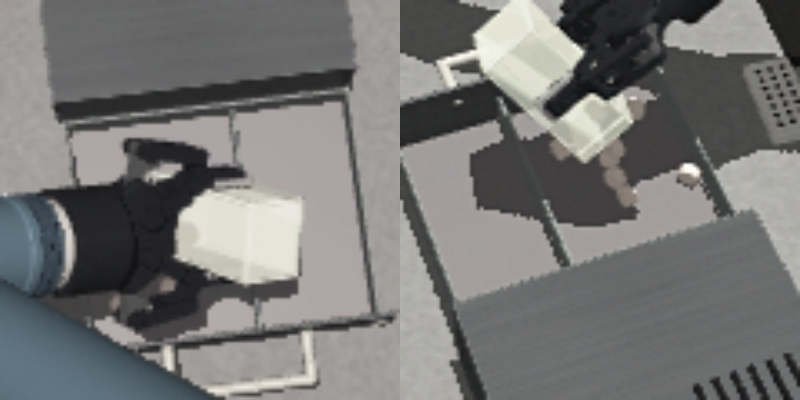

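Most tablets are out (wrist load about 1 N). I'll move the mouth so the rest fall into the right half, tip fully and give a short shake.

Request:
move_arm(
  moves=[0.6,-0.2,0.9,0,0.7,-0.2,1,0,0.7,-0.2,1,0,0.7,-0.2,1,0,0.6,-0.2,0.8,0,-0.01,-0.3,0,-0.05,-0.01,-0.3,0,-0.05,-0.01,-0.3,0,-0.05,-0.01,-0.3,0,-0.05,-0.01,-0.3,0,-0.05,0,0,0,0,0,0,0,0,0.8,0,0,0,-0.8,0,0,0,0.8,0,0,0,-0.8,0,0,0,0,0,0,0,0,0,0,0],
)

```text
clock: 46.65
ee_pos: [607.2, -86.7, 134.2]
eef_rot: [-2.895, -0.946, -1.695]
wrist_force: [1.1, -0.2, 0.2]
grip_width: 0.696
```

```bash
python3 - <<'E'
from h import *
F=[]
s=where(); tabs('scene',save='pics/s11.png'); F=[env.sense()['wrist_force'][2]]
rows([(0,0,-20,25)]); 
E
```

```text
t 46.65 pos [607.2 -86.7 134.2] rpy [-2.895 -0.946 -1.695] F [ 1.1 -0.2  0.2] g 0.696
q [ 0.23  0.72 -0.8   1.85  1.33  1.62  2.  ] mouth [604.  -11.2 116.4] uvz [  9.3 -61.8 116.4] dir [ 0.07  0.58 -0.81] el -54.2
scene 4 [([-49.1, 0.7], 8), ([24.1, 60.4], 12), ([23.7, 41.0], 9), ([29.7, 6.2], 14)]
[3.17, -0.4, 0.23, 0.0] -> el -54.2 [ 0.07  0.58 -0.81]
```

```bash
python3 - <<'E'
from h import *
s=env.sense(); r=Rt(s); a=np.array(s['ee_pos'])
for A,B in ((a,[560,-60,330]),([560,-60,330],[330,300,380]),([330,300,380],[60,430,380])):
    v=r.inv().apply(np.array(B)-A)/10; n=int(np.ceil(np.linalg.norm(v)/3.6)); print(n,(v/n).round(2).tolist())
E
```

```text
6 [2.44, 0.28, -2.32]
12 [-1.26, 1.6, -2.95]
9 [-0.62, 2.85, -1.61]
```

Request:
move_arm(
  moves=[1.2,0.1,-1.2,0,2.4,0.3,-2.3,0,2.4,0.3,-2.3,0,2.4,0.3,-2.3,0,2.4,0.3,-2.3,0,2.4,0.3,-2.3,0,1.2,0.1,-1.2,0],
)

```text
clock: 47.28
ee_pos: [560.1, -57.3, 332.4]
eef_rot: [-2.884, -0.946, -1.702]
wrist_force: [0.4, 0.9, -0.4]
grip_width: 0.694
```

Request:
move_arm(
  moves=[-1.3,1.6,-2.9,0,-1.3,1.6,-2.9,0,-1.3,1.6,-2.9,0,-1.3,1.6,-2.9,0,-1.3,1.6,-2.9,0,-1.3,1.6,-2.9,0,-1.3,1.6,-2.9,0,-1.3,1.6,-2.9,0,-1.3,1.6,-2.9,0,-1.3,1.6,-2.9,0,-1.3,1.6,-2.9,0,-1.3,1.6,-2.9,0,0,0,0,0],
)

```text
clock: 48.37
ee_pos: [356.2, 262.9, 363.3]
eef_rot: [-2.903, -0.952, -1.674]
wrist_force: [-2.7, 1.8, 0.2]
grip_width: 0.698
```

```bash
python3 - <<'E'
from h import *
s=where(); b=tabs('top',save='pics/t12.png')
cv2.imwrite('pics/t12c.png',cv2.resize(b[120:290,110:320],(740,600),interpolation=cv2.INTER_CUBIC)); env_s=tabs('scene',save='pics/s12.png')
r=Rt(s); v=r.inv().apply(np.array([60,430,380])-s['ee_pos'])/10; print(v.round(2))
E
```

```text
t 48.37 pos [356.2 262.9 363.3] rpy [-2.903 -0.952 -1.674] F [-2.7  1.8  0.2] g 0.698
q [-1.09  0.33 -0.04  1.66  0.56  1.97  2.01] mouth [351.7 338.2 345.1] uvz [-206.7  311.1  345.1] dir [ 0.06  0.58 -0.81] el -54.5
top 9 [([32.4, 3.4], 13), ([31.6, 60.5], 11), ([20.9, 39.1], 27), ([13.6, 1.4], 11), ([-1.8, 21.3], 26), ([-12.6, 4.9], 26), ([-29.9, -30.6], 11), ([-41.8, 1.1], 27), ([-51.5, 42.0], 24)]
scene 9 [([-53.1, 42.6], 25), ([-43.5, 1.2], 26), ([-35.3, -28.0], 12), ([-13.7, 5.7], 25), ([-2.0, 22.0], 26), ([19.3, 39.5], 26), ([24.1, 61.0], 11), ([8.5, 5.0], 14), ([28.3, 5.9], 15)]
[ -6.5   27.46 -19.06]
```

View pics/t12c.png

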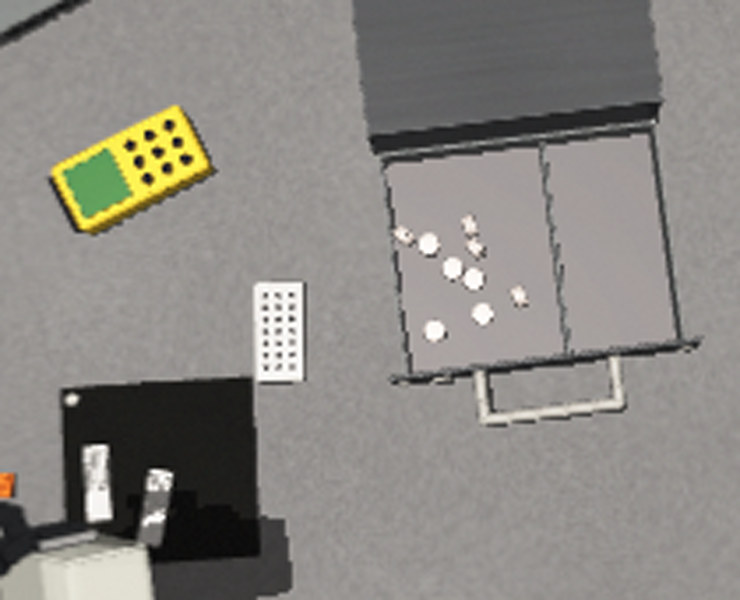

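All nine tablets are in the bay and none are stacked, but the far right quarter is empty. I'll fix that after the shaker is down. First I carry it to the left side and take the tilt off.

Request:
move_arm(
  moves=[-0.6,2.7,-1.9,0,-0.6,2.7,-1.9,0,-0.6,2.7,-1.9,0,-0.6,2.7,-1.9,0,-0.6,2.7,-1.9,0,-0.6,2.7,-1.9,0,-0.6,2.7,-1.9,0,-0.6,2.7,-1.9,0,-0.6,2.7,-1.9,0,-0.6,2.7,-1.9,0,0,0,0,0],
)

```text
clock: 49.38
ee_pos: [138.5, 386.8, 367.0]
eef_rot: [-2.833, -0.919, -1.64]
wrist_force: [-1.3, 1.0, -1.3]
grip_width: 0.694
```

```bash
python3 - <<'E'
from h import *
s=st(); M=Rt(s).as_matrix(); print(np.round(s['qpos'],2), 'tool z',M[:,2].round(3)); r=Rt(s)
print('up',(r.inv().apply([0,0,3.5])).round(2),'out+y',(r.inv().apply([0,1,0])).round(2),'x',(r.inv().apply([1,0,0])).round(2))
E
```

```text
t 49.38 pos [138.5 386.8 367. ] rpy [-2.833 -0.919 -1.64 ] F [-1.3  1.  -1.3] g 0.694
[-2.38  0.73  1.27  1.6   0.03  1.97  2.28] tool z [ 0.251 -0.777 -0.578]
up [ 2.78 -0.64 -2.02] out+y [-0.61 -0.18 -0.78] x [-0.04 -0.97  0.25]
```

Request:
move_arm(
  moves=[2.8,-0.6,-2,0,2.8,-0.6,-2,0,2.8,-0.6,-2,0,2.8,-0.6,-2,0,2.8,-0.6,-2,0,2.8,-0.6,-2,0,2.8,-0.6,-2,0,0,0,0,0],
)

```text
clock: 50.05
ee_pos: [215.0, 342.8, 504.6]
eef_rot: [-2.797, -0.884, -1.579]
wrist_force: [1.2, -0.7, -0.7]
grip_width: 0.699
```

```bash
python3 - <<'E'
from h import *
s=st(); M=Rt(s).as_matrix(); print(np.round(s['qpos'],2), 'tool z',M[:,2].round(3)); r=Rt(s)
print('up',(r.inv().apply([0,0,3.5])).round(2),'out+y',(r.inv().apply([0,1,0])).round(2),'x',(r.inv().apply([1,0,0])).round(2))
E
```

```text
t 50.05 pos [215.  342.8 504.6] rpy [-2.797 -0.884 -1.579] F [ 1.2 -0.7 -0.7] g 0.699
[-2.47  0.66  1.57  1.55  0.22  1.97  2.58] tool z [ 0.333 -0.73  -0.597]
up [ 2.71 -0.75 -2.09] out+y [-0.63 -0.25 -0.73] x [-0.   -0.94  0.33]
```

Request:
move_arm(
  moves=[-1.3,0.4,-3,0,-1.3,0.4,-3,0,-1.3,0.4,-3,0,-1.3,0.4,-3,0,-1.3,0.4,-3,0,-1.3,0.4,-3,0,-1.3,0.4,-3,0,-1.3,0.4,-3,0,-1.3,0.4,-3,0,-1.3,0.4,-3,0,0,0,0,0],
)

```text
clock: 50.97
ee_pos: [105.4, 563.0, 417.1]
eef_rot: [-2.756, -0.85, -1.316]
wrist_force: [-7.1, 5.3, -14.5]
grip_width: 0.696
```

```bash
python3 - <<'E'
from h import *
s=st(); M=Rt(s).as_matrix(); print(np.round(s['qpos'],2), 'tool z',M[:,2].round(3)); r=Rt(s)
print('up',(r.inv().apply([0,0,3.5])).round(2),'out+y',(r.inv().apply([0,1,0])).round(2),'x',(r.inv().apply([1,0,0])).round(2))
E
```

```text
t 50.97 pos [105.4 563.  417.1] rpy [-2.756 -0.85  -1.316] F [ -7.1   5.3 -14.5] g 0.696
[-2.38  1.03  1.48  1.21 -0.13  1.97  2.65] tool z [ 0.539 -0.579 -0.611]
up [ 2.63 -0.87 -2.14] out+y [-0.64 -0.51 -0.58] x [ 0.17 -0.83  0.54]
```

The arm drifted into an elbow-out posture (q3≈1.5) and the tilt isn't coming off. I'll emulate the controller with the fitted kinematics, check it against the logged moves, and search for pushes that bring the tool upright.

```bash
cat > emu.py <<'E'
import numpy as np
from fk import P0,LO,HI
h,a,b,c,e0,o1,o7=P0
def rz(t): C,S=np.cos(t),np.sin(t); return np.array([[C,-S,0],[S,C,0],[0,0,1.]])
def ry(t): C,S=np.cos(t),np.sin(t); return np.array([[C,0,S],[0,1.,0],[-S,0,C]])
def fk(q):
    r=rz(-q[0]+o1)@ry(q[1]); P=np.array([0,0,h])+a*r[:,2]; r=r@rz(-q[2])@ry(q[3])@rz(-q[4]); P=P+b*r[:,2]; r=r@ry(q[5])@rz(-q[6]+o7); return P+r@[e0,0,c],r
def rv(M): # small rotation log
    w=np.array([M[2,1]-M[1,2],M[0,2]-M[2,0],M[1,0]-M[0,1]])/2; s=np.linalg.norm(w); t=np.arctan2(s,(np.trace(M)-1)/2); return w*(t/s if s>1e-9 else 1)
def step(q,Pt,Rt,wr=250.,lam=15.,it=6):
    L,Hh=LO+.003,HI-.003
    for _ in range(it):
        P,r=fk(q); e=np.r_[Pt-P,wr*rv(Rt@r.T)]
        if np.abs(e).max()<.3: break
        J=np.zeros((6,7))
        for i in range(7):
            d=q.copy(); d[i]+=1e-4; p2,r2=fk(d); J[:,i]=np.r_[(p2-P),wr*rv(r2@r.T)]/1e-4
        free=np.ones(7,bool)
        for _ in range(4):
            Jf=J[:,free]; dq=np.zeros(7); dq[free]=np.linalg.solve(Jf.T@Jf+lam**2*np.eye(free.sum()),Jf.T@e)
            bad=free&(((q+dq)<L)&(dq<0)&(q<=L+1e-3)|((q+dq)>Hh)&(dq>0)&(q>=Hh-1e-3))
            if not bad.any(): break
            free&=~bad
        q=np.clip(q+np.clip(dq,-.18,.18),L,Hh)
    return q
def run(q,rows,**k):
    q=np.array(q,float)
    for t in rows:
        P,r=fk(q); q=step(q,P+r@(np.array(t[:3])*10),r@rz(t[3]),**k)
    return q
def world(q,d,n,sp=0,**k):
    q=np.array(q,float)
    for _ in range(n):
        P,r=fk(q); q=step(q,P+np.array(d),r@rz(sp),**k)
    return q
E
cat > val.py <<'E'
from emu import *
T=[([-2.47,.66,1.57,1.55,.22,1.97,2.58],[[-1.3,.4,-3,0]]*10,[-2.38,1.03,1.48,1.21,-.13,1.97,2.65]),
([-2.38,.73,1.27,1.6,.03,1.97,2.28],[[2.8,-.6,-2,0]]*7,[-2.47,.66,1.57,1.55,.22,1.97,2.58]),
([-1.09,.33,-.04,1.66,.56,1.97,2.01],[[-.6,2.7,-1.9,0]]*10,[-2.38,.73,1.27,1.6,.03,1.97,2.28]),
([2.181,-.061,-.622,.693,-.069,1.967,1.503],[[-3.5,0,-.8,0]]*10,[1.426,.296,.37,.25,-.302,1.966,1.531]),
([1.266,.343,.314,.795,-.112,1.967,1.518],[[0,0,-2.8,0]]*12,[.964,.135,.608,.772,-.095,1.967,1.511])]
for wr in (100,250,500,1000):
  for lam in (15,60,150):
    print(wr,lam,[ (round(float(np.linalg.norm(fk(q)[0]-fk(np.array(g))[0])),0), round(float(np.linalg.norm(rv(fk(q)[1]@fk(np.array(g))[1].T))),2), round(float(np.abs(q-np.array(g)).max()),2)) for s,rw,g in T for q in [run(s,rw,wr=wr,lam=lam)]])
E
python3 val.py; python3 -c "
from h import *
s=st(); print(np.round(s['qpos'],3).tolist())"
```

```text
100 15 [(172.0, 0.37, 0.23), (109.0, 0.44, 0.2), (101.0, 0.26, 0.33), (253.0, 0.62, 0.86), (165.0, 0.32, 0.54)]
100 60 [(172.0, 0.37, 0.23), (107.0, 0.43, 0.19), (107.0, 0.36, 1.11), (251.0, 0.62, 1.04), (165.0, 0.31, 0.34)]
100 150 [(174.0, 0.37, 0.23), (98.0, 0.39, 0.17), (111.0, 0.4, 1.49), (257.0, 0.66, 1.07), (165.0, 0.32, 0.3)]
250 15 [(128.0, 0.26, 0.19), (65.0, 0.19, 0.14), (71.0, 0.25, 0.23), (180.0, 0.45, 0.42), (123.0, 0.23, 0.56)]
250 60 [(128.0, 0.26, 0.19), (62.0, 0.19, 0.14), (77.0, 0.16, 0.21), (180.0, 0.45, 0.96), (123.0, 0.23, 0.45)]
250 150 [(129.0, 0.26, 0.19), (59.0, 0.18, 0.14), (83.0, 0.23, 1.18), (176.0, 0.44, 1.05), (124.0, 0.23, 0.34)]
500 15 [(111.0, 0.2, 0.13), (32.0, 0.13, 0.07), (103.0, 0.31, 0.23), (77.0, 0.19, 0.36), (41.0, 0.07, 0.55)]
500 60 [(73.0, 0.15, 0.13), (16.0, 0.07, 0.07), (55.0, 0.06, 0.2), (78.0, 0.19, 0.74), (41.0, 0.07, 0.54)]
500 150 [(74.0, 0.15, 0.11), (14.0, 0.07, 0.08), (77.0, 0.1, 0.79), (76.0, 0.19, 0.99), (42.0, 0.07, 0.39)]
1000 15 [(156.0, 0.29, 0.28), (182.0, 0.11, 0.3), (110.0, 0.31, 0.23), (42.0, 0.02, 0.36), (56.0, 0.11, 0.56)]
1000 60 [(101.0, 0.22, 0.14), (20.0, 0.05, 0.05), (57.0, 0.08, 0.21), (40.0, 0.02, 0.5), (56.0, 0.11, 0.57)]
1000 150 [(102.0, 0.22, 0.12), (18.0, 0.05, 0.05), (82.0, 0.09, 0.61), (40.0, 0.02, 0.93), (56.0, 0.11, 0.43)]
t 50.97 pos [105.4 563.  417.1] rpy [-2.756 -0.85  -1.316] F [ -7.1   5.3 -14.5] g 0.696
[-2.377, 1.028, 1.482, 1.206, -0.129, 1.967, 2.654]
```

```bash
cat > search.py <<'E'
from emu import *
import itertools,sys,time
q0=np.array([-2.377,1.028,1.482,1.206,-.129,1.967,2.654])
def tilt(q): return np.degrees(np.arccos(np.clip(-fk(q)[1][2,2],-1,1)))
D=[np.array(d)*35/np.linalg.norm(d) for d in itertools.product((-1,0,1),repeat=3) if any(d)]
K=dict(wr=700.,lam=60.,it=3)
beam=[(tilt(q0),q0,[])]; t0=time.time(); best=[]
for depth in range(4):
    nxt=[]
    for t,q,p in beam:
        for d in D:
            if p and np.dot(p[-1],d)<-600: continue
            n=10; x=world(q,d,n,**K); P=fk(x)[0]
            if P[2]<260 or np.hypot(P[0],P[1])<220: continue
            nxt.append((tilt(x),x,p+[d]))
    nxt.sort(key=lambda v:v[0]+4*max(0,abs(v[1][2])-1.2)); beam=[]
    for v in nxt:
        if all(np.linalg.norm(v[1]-w[1])>.4 for w in beam): beam.append(v)
        if len(beam)>=10: break
    for v in beam[:4]: print(depth,round(v[0],1),[np.sign(d).astype(int).tolist() for d in v[2]],v[1].round(2).tolist(),fk(v[1])[0].round(0).tolist())
    if time.time()-t0>240: break
E
time python3 search.py
```

```text
0 47.8 [[-1, 1, 0]] [-2.29, 0.98, 0.89, 0.93, -0.01, 1.97, 2.15] [-9.0, 652.0, 321.0]
0 48.5 [[-1, 0, 0]] [-2.61, 0.7, 0.8, 1.35, 0.02, 1.97, 1.86] [-124.0, 460.0, 332.0]
0 49.4 [[0, 1, 0]] [-1.93, 1.12, 0.96, 0.61, -0.01, 1.97, 2.41] [205.0, 740.0, 343.0]
0 49.4 [[-1, 1, 1]] [-2.44, 0.89, 1.31, 1.04, -0.0, 1.97, 2.48] [70.0, 591.0, 486.0]
1 38.4 [[-1, 0, 0], [-1, 0, 1]] [-2.61, 0.48, 0.4, 1.35, 0.08, 1.97, 1.48] [-255.0, 404.0, 373.0]
1 39.4 [[-1, 0, 0], [-1, 1, 1]] [-2.56, 0.77, 0.76, 1.06, -0.0, 1.97, 1.85] [-195.0, 570.0, 361.0]
1 41.7 [[-1, 0, 0], [-1, -1, 1]] [-2.61, 0.27, 0.14, 1.63, -0.0, 1.97, 1.18] [-261.0, 229.0, 373.0]
1 41.9 [[-1, 0, 0], [0, 0, 1]] [-2.61, 0.37, 0.83, 1.4, 0.29, 1.97, 1.98] [-2.0, 455.0, 482.0]
2 27.1 [[-1, 0, 0], [-1, 0, 1], [-1, 0, 1]] [-2.61, 0.45, 0.1, 1.19, 0.05, 1.97, 1.19] [-411.0, 360.0, 414.0]
2 28.1 [[-1, 0, 0], [-1, 0, 1], [-1, 1, 1]] [-2.58, 0.68, 0.49, 0.95, -0.0, 1.97, 1.57] [-350.0, 541.0, 392.0]
2 28.6 [[-1, 0, 0], [-1, 0, 1], [0, 0, 1]] [-2.61, 0.18, 0.41, 1.42, 0.22, 1.97, 1.55] [-172.0, 400.0, 488.0]
2 30.6 [[-1, 0, 0], [-1, 0, 1], [-1, 1, 0]] [-2.47, 0.95, 0.32, 0.73, -0.01, 1.97, 1.47] [-418.0, 586.0, 264.0]
3 14.8 [[-1, 0, 0], [-1, 0, 1], [-1, 0, 1], [-1, 0, 1]] [-2.61, 0.52, -0.19, 0.92, 0.1, 1.97, 0.93] [-568.0, 313.0, 471.0]
3 15.3 [[-1, 0, 0], [-1, 0, 1], [-1, 0, 1], [0, 0, 1]] [-2.61, 0.16, 0.11, 1.26, 0.1, 1.97, 1.23] [-348.0, 338.0, 540.0]
3 15.6 [[-1, 0, 0], [-1, 0, 1], [-1, 0, 1], [-1, 1, 1]] [-2.59, 0.68, 0.22, 0.74, -0.0, 1.97, 1.3] [-514.0, 499.0, 440.0]
3 18.2 [[-1, 0, 0], [-1, 0, 1], [-1, 0, 1], [0, 1, 1]] [-2.53, 0.54, 0.48, 0.89, 0.0, 1.97, 1.6] [-332.0, 562.0, 497.0]
real	0m5.944s
user	0m6.525s
sys	0m0.027s
```

```bash
sed -i 's/if P\[2\]<260 or/if P[2]<280 or P[0]<-270 or/; s/range(4)/range(7)/' search.py; python3 search.py | grep -E '^[3456]'; python3 - <<'E'
from h import *
print(unproj('scene',[(205,62),(375,52),(440,45)],0).round(0))
r=Rt(env.sense())
for d in ([-3.5,0,0],[-2.5,0,2.5],[0,0,3.5]): print(d,r.inv().apply(d).round(2))
E
```

```text
3 20.4 [[-1, 0, 0], [-1, -1, 1], [0, 0, 1], [0, 0, 1]] [-2.61, -0.09, 0.13, 1.62, 0.04, 1.97, 1.17] [-235.0, 225.0, 499.0]
3 21.4 [[-1, 0, 0], [-1, 0, 1], [0, 0, 1], [0, 0, 1]] [-2.61, 0.06, 0.51, 1.29, 0.32, 1.97, 1.72] [-107.0, 450.0, 594.0]
3 24.7 [[-1, 0, 0], [-1, 0, 1], [0, 0, 1], [0, 1, 1]] [-2.5, 0.55, 0.95, 0.87, -0.01, 1.97, 2.09] [-101.0, 627.0, 579.0]
3 25.0 [[-1, 0, 0], [-1, -1, 1], [0, 0, 1], [0, -1, 1]] [-2.61, -0.24, -0.32, 1.79, -0.28, 1.97, 0.67] [-268.0, -41.0, 482.0]
4 8.8 [[-1, 0, 0], [-1, -1, 1], [0, 0, 1], [0, 0, 1], [0, 0, 1]] [-2.56, -0.15, 0.09, 1.47, 0.04, 1.97, 1.19] [-256.0, 254.0, 577.0]
4 12.6 [[-1, 0, 0], [-1, -1, 1], [0, 0, 1], [0, 0, 1], [0, 1, 1]] [-2.53, 0.21, 0.48, 1.15, 0.05, 1.97, 1.62] [-218.0, 474.0, 569.0]
4 14.7 [[-1, 0, 0], [-1, -1, 1], [0, 0, 1], [0, 0, 1], [1, 0, 1]] [-1.31, -0.37, -0.35, 1.64, 0.11, 1.97, 2.05] [13.0, 270.0, 572.0]
4 15.8 [[-1, 0, 0], [-1, -1, 1], [0, 0, 1], [0, 0, 1], [1, 1, 1]] [-2.14, 0.03, 0.28, 1.33, 0.21, 1.97, 1.86] [-24.0, 443.0, 579.0]
5 3.8 [[-1, 0, 0], [-1, -1, 1], [0, 0, 1], [0, 0, 1], [0, 0, 1], [0, 1, 1]] [-
[... 574 characters left out ...]
[0, -1, 1]] [-2.61, -0.41, -0.16, 1.61, -0.06, 1.97, 0.87] [-257.0, 81.0, 593.0]
6 2.2 [[-1, 0, 0], [-1, -1, 1], [0, 0, 1], [0, 0, 1], [0, 0, 1], [1, -1, 1], [1, -1, 1]] [-2.32, -0.41, -0.03, 1.6, 0.02, 1.97, 1.31] [-173.0, 205.0, 603.0]
6 3.2 [[-1, 0, 0], [-1, -1, 1], [0, 0, 1], [0, 0, 1], [0, 0, 1], [1, 0, 1], [1, -1, 0]] [-1.03, -0.41, 0.2, 1.52, 0.11, 1.96, 2.85] [251.0, 155.0, 634.0]
6 3.8 [[-1, 0, 0], [-1, -1, 1], [0, 0, 1], [0, 0, 1], [0, 0, 1], [0, 1, 1], [1, 1, -1]] [-2.0, 0.39, 0.41, 1.14, -0.11, 1.59, 2.03] [-46.0, 703.0, 454.0]
[[-84.  14.   0.]
 [ 14. 627.   0.]
 [ 36. 874.   0.]]
[-3.5, 0, 0] [-0.58  2.89 -1.89]
[-2.5, 0, 2.5] [ 1.46  1.44 -2.88]
[0, 0, 3.5] [ 2.63 -0.87 -2.14]
```

Request:
move_arm(
  moves=[-0.6,2.9,-1.9,0,-0.6,2.9,-1.9,0,-0.6,2.9,-1.9,0,-0.6,2.9,-1.9,0,-0.6,2.9,-1.9,0,-0.6,2.9,-1.9,0,-0.6,2.9,-1.9,0,-0.6,2.9,-1.9,0,-0.6,2.9,-1.9,0,-0.6,2.9,-1.9,0],
)

```text
clock: 51.8
ee_pos: [-165.7, 520.1, 345.9]
eef_rot: [-2.652, -0.675, -1.27]
wrist_force: [0.4, -0.0, -1.4]
grip_width: 0.693
```

```bash
cat > nx.py <<'E'
from h import *
s=st(); r=Rt(s); M=r.as_matrix(); print(np.round(s['qpos'],2).tolist(),'toolz',M[:,2].round(3),'tilt',np.degrees(np.arccos(-M[2,2])).round(1))
for d in ([-1,-1,1],[-1,0,1],[0,0,1],[0,1,1],[1,0,0],[0,1,0]): print(d,r.inv().apply(np.array(d)/np.linalg.norm(d)*3.5).round(2).tolist(),end='; ')
E
python3 nx.py
```

```text
t 51.8 pos [-165.7  520.1  345.9] rpy [-2.652 -0.675 -1.27 ] F [ 0.4 -0.  -1.4] g 0.693
[-2.6, 0.67, 0.75, 1.29, 0.09, 1.97, 1.8] toolz [ 0.613 -0.387 -0.689] tilt 46.5
[-1, -1, 1] [2.3, 1.88, -1.85]; [-1, 0, 1] [0.97, 0.96, -3.22]; [0, 0, 1] [2.19, -1.29, -2.41]; [0, 1, 1] [-0.3, -2.25, -2.66]; [1, 0, 0] [0.81, -2.65, 2.14]; [0, 1, 0] [-2.61, -1.9, -1.36];
```

Request:
move_arm(
  moves=[2.3,1.9,-1.9,0,2.3,1.9,-1.9,0,2.3,1.9,-1.9,0,2.3,1.9,-1.9,0,2.3,1.9,-1.9,0,2.3,1.9,-1.9,0,2.3,1.9,-1.9,0,2.2,-1.3,-2.4,0,2.2,-1.3,-2.4,0,2.2,-1.3,-2.4,0,2.2,-1.3,-2.4,0,2.2,-1.3,-2.4,0,2.2,-1.3,-2.4,0,0,0,0,0],
)

```text
clock: 52.97
ee_pos: [-186.7, 356.9, 445.7]
eef_rot: [-2.762, -0.417, -1.135]
wrist_force: [1.3, -0.1, 0.2]
grip_width: 0.696
```

```bash
python3 nx.py
```

```text
t 52.97 pos [-186.7  356.9  445.7] rpy [-2.762 -0.417 -1.135] F [ 1.3 -0.1  0.2] g 0.696
[-2.6, 0.09, 0.27, 1.59, 0.23, 1.97, 1.37] toolz [ 0.495 -0.185 -0.849] tilt 31.9
[-1, -1, 1] [1.71, 1.96, -2.34]; [-1, 0, 1] [0.05, 1.09, -3.33]; [0, 0, 1] [1.42, -1.19, -2.97]; [0, 1, 1] [-1.05, -2.15, -2.56]; [1, 0, 0] [1.35, -2.72, 1.73]; [0, 1, 0] [-2.9, -1.85, -0.65];
```

```bash
sed -e "s/^q0=.*/import plant; q0=np.array(plant.env.sense()['qpos'],float)/; s/n=10/n=8/; s/range(7)/range(5)/; s/P\[0\]<-270/P[0]<-300 or P[1]>520/" search.py > s2.py; python3 s2.py | sort -k2 -n | head -5; python3 s2.py | grep '^4'
```

```text
4 3.3 [[0, -1, 1], [0, 0, 1], [0, -1, 1], [0, -1, 1], [1, -1, 1]] [-2.61, -0.41, -0.88, 1.48, -0.34, 1.97, 0.13] [-265.0, -280.0, 584.0]
4 3.3 [[0, -1, 1], [0, 0, 1], [0, -1, 1], [0, -1, 1], [1, 0, 1]] [-2.61, -0.41, -0.51, 1.58, -0.18, 1.97, 0.55] [-295.0, -81.0, 586.0]
4 3.9 [[0, -1, 1], [0, 0, 1], [0, -1, 1], [0, -1, 1], [1, 1, 1]] [-2.61, -0.41, -0.15, 1.61, -0.0, 1.97, 0.95] [-246.0, 102.0, 594.0]
3 6.3 [[0, -1, 1], [0, 0, 1], [0, -1, 1], [0, 0, 1]] [-2.41, -0.32, -0.3, 1.53, 0.01, 1.97, 1.01] [-279.0, 130.0, 605.0]
4 6.3 [[0, -1, 1], [0, 0, 1], [0, -1, 1], [0, 0, 1], [0, 1, 0]] [-2.27, 0.02, -0.05, 1.25, 0.12, 1.87, 1.41] [-279.0, 410.0, 605.0]
4 3.3 [[0, -1, 1], [0, 0, 1], [0, -1, 1], [0, -1, 1], [1, -1, 1]] [-2.61, -0.41, -0.88, 1.48, -0.34, 1.97, 0.13] [-265.0, -280.0, 584.0]
4 3.3 [[0, -1, 1], [0, 0, 1], [0, -1, 1], [0, -1, 1], [1, 0, 1]] [-2.61, -0.41, -0.51, 1.58, -0.18, 1.97, 0.55] [-295.0, -81.0, 586.0]
4 3.9 [[0, -1, 1], [0, 0, 1], [0, -1, 1], [0, -1, 1], [1, 1, 1]] [-2.61, -0.41, -0.15, 1.61, -0.0, 1.97, 0.95] [-246.0, 102.0, 594.0]
4 6.3 [[0, -1, 1], [0, 0, 1], [0, -1, 1], [0, 0, 1], [0, 1, 0]] [-2.27, 0.02, -0.05, 1.25, 0.12, 1.87, 1.41] [-279.0, 410.0, 605.0]
```

Request:
move_arm(
  moves=[3,0.5,-1.6,0,3,0.5,-1.6,0,3,0.5,-1.6,0,3,0.5,-1.6,0,3,0.5,-1.6,0,3,0.5,-1.6,0,3,0.5,-1.6,0,1.2,-1,-3.1,0,1.2,-1,-3.1,0,1.2,-1,-3.1,0,1.2,-1,-3.1,0,1.2,-1,-3.1,0,1.2,-1,-3.1,0,1.2,-1,-3.1,0,1.2,-1,-3.1,0,0,0,0,0],
)

```text
clock: 54.3
ee_pos: [-188.4, 246.4, 536.0]
eef_rot: [-2.917, -0.122, -1.035]
wrist_force: [0.5, 0.4, -1.3]
grip_width: 0.699
```

```bash
python3 nx.py; echo; sed -i "s/range(5)/range(4)/; s/n=8/n=6/; s/P\[0\]<-300/P[0]<-330/" s2.py; python3 s2.py | sort -k2 -n | head -4
```

```text
t 54.3 pos [-188.4  246.4  536. ] rpy [-2.917 -0.122 -1.035] F [ 0.5  0.4 -1.3] g 0.699
[-2.61, -0.28, 0.05, 1.65, 0.18, 1.97, 1.19] toolz [ 0.252  0.012 -0.968] tilt 14.6
[-1, -1, 1] [0.95, 2.27, -2.49]; [-1, 0, 1] [-0.95, 1.49, -3.02]; [0, 0, 1] [0.43, -0.77, -3.39]; [0, 1, 1] [-1.81, -1.84, -2.36]; [1, 0, 0] [1.77, -2.88, 0.88]; [0, 1, 0] [-2.99, -1.82, 0.04]; 
3 3.4 [[0, -1, 0], [0, -1, 1], [0, -1, 1], [1, 0, 1]] [-2.61, -0.41, -0.9, 1.45, -0.39, 1.97, 0.09] [-260.0, -308.0, 597.0]
3 3.5 [[0, -1, 0], [0, -1, 1], [0, -1, 1], [1, 1, 1]] [-2.61, -0.41, -0.63, 1.55, -0.28, 1.97, 0.4] [-293.0, -162.0, 585.0]
3 5.0 [[-1, -1, 1], [1, -1, 1], [0, -1, 1], [1, 1, 1]] [-2.61, -0.41, -0.26, 1.53, -0.02, 1.97, 0.85] [-281.0, 61.0, 627.0]
2 5.1 [[-1, -1, 1], [1, -1, 1], [0, -1, 1]] [-2.61, -0.38, -0.57, 1.53, -0.13, 1.97, 0.51] [-308.0, -87.0, 596.0]
```

Request:
move_arm(
  moves=[3,1.8,0,0,3,1.8,0,0,3,1.8,0,0,3,1.8,0,0,3,1.8,0,0,3,1.8,0,0,2.4,0.8,-2.4,0,2.4,0.8,-2.4,0,2.4,0.8,-2.4,0,2.4,0.8,-2.4,0,2.4,0.8,-2.4,0,2.4,0.8,-2.4,0,2.4,0.8,-2.4,0,2.4,0.8,-2.4,0,2.4,0.8,-2.4,0,2.4,0.8,-2.4,0,2.4,0.8,-2.4,0,2.4,0.8,-2.4,0],
)

```text
clock: 55.8
ee_pos: [-285.8, -221.6, 597.9]
eef_rot: [-3.093, -0.019, -1.015]
wrist_force: [-0.5, -0.4, -1.5]
grip_width: 0.693
```

```bash
python3 nx.py; echo; sed -i "s/P\[1\]>520/P[1]>420/" s2.py; python3 s2.py | sort -k2 -n | head -6
```

```text
t 55.8 pos [-285.8 -221.6  597.9] rpy [-3.093 -0.019 -1.015] F [-0.5 -0.4 -1.5] g 0.693
[-2.61, -0.32, -0.87, 1.42, -0.27, 1.97, 0.16] toolz [ 0.052  0.009 -0.999] tilt 3.0
[-1, -1, 1] [0.69, 2.68, -2.14]; [-1, 0, 1] [-1.26, 1.98, -2.6]; [0, 0, 1] [0.07, -0.17, -3.5]; [0, 1, 1] [-2.05, -1.43, -2.45]; [1, 0, 0] [1.85, -2.97, 0.18]; [0, 1, 0] [-2.97, -1.85, 0.03]; 
3 0.2 [[1, 1, 1], [0, 1, 0], [0, 1, -1], [0, 1, -1]] [-2.42, -0.02, 0.09, 1.87, -0.0, 1.3, 1.36] [-308.0, 363.0, 314.0]
3 0.2 [[1, 1, 1], [0, 1, 0], [0, 1, -1], [0, 1, 1]] [-2.42, -0.01, 0.09, 1.27, -0.0, 1.88, 1.36] [-308.0, 362.0, 610.0]
3 0.2 [[1, 1, 1], [0, 1, 0], [0, 1, -1], [1, 1, 0]] [-2.37, -0.23, 0.26, 1.75, 0.06, 1.62, 1.58] [-159.0, 362.0, 462.0]
3 0.2 [[1, 1, 1], [0, 1, 0], [0, 1, 0], [1, 0, 0]] [-2.38, -0.38, 0.23, 1.56, 0.09, 1.96, 1.57] [-98.0, 275.0, 610.0]
0 0.3 [[1, 1, 1]] [-2.61, -0.41, -0.6, 1.51, -0.25, 1.97, 0.44] [-307.0, -144.0, 611.0]
1 0.3 [[1, 1, 1], [0, 1, 0]] [-2.57, -0.34, -0.25, 1.53, -0.09, 1.94, 0.86] [-308.0, 66.0, 611.0]
```

Request:
move_arm(
  moves=[-0.6,-2.9,-1.9,0,-0.6,-2.9,-1.9,0,-0.6,-2.9,-1.9,0,-0.6,-2.9,-1.9,0,-0.6,-2.9,-1.9,0,-0.6,-2.9,-1.9,0,-3.2,-2,0,0,-3.2,-2,0,0,-3.2,-2,0,0,-3.2,-2,0,0,-3.2,-2,0,0,-3.2,-2,0,0,-3.2,-2,0,0,-3.2,-2,0,0,-3.2,-2,0,0,-3.2,-2,0,0,-3.2,-2,0,0,-3.2,-2,0,0],
)

```text
clock: 57.3
ee_pos: [-289.4, 332.9, 612.5]
eef_rot: [3.11, 0.003, -1.014]
wrist_force: [-0.3, 0.1, -0.8]
grip_width: 0.695
```

```bash
python3 nx.py; python3 - <<'E'
from h import *
print(); go([-60,420,350],step=3.8); s=env.sense(); print(Rt(s).inv().apply(np.array([150,480,120])-[-60,420,350])/10)
E
```

```text
t 57.3 pos [-289.4  332.9  612.5] rpy [ 3.110e+00  3.000e-03 -1.014e+00] F [-0.3  0.1 -0.8] g 0.695
[-2.47, -0.09, 0.1, 1.32, -0.02, 1.9, 1.32] toolz [-0.029 -0.014 -0.999] tilt 1.8
[-1, -1, 1] [0.64, 2.85, -1.93]; [-1, 0, 1] [-1.32, 2.18, -2.4]; [0, 0, 1] [-0.01, 0.11, -3.5]; [0, 1, 1] [-2.11, -1.23, -2.51]; [1, 0, 0] [1.85, -2.97, -0.1]; [0, 1, 0] [-2.97, -1.85, -0.05]; 
10 rows of [ 0.481 -2.491  2.545] total [  4.81 -24.91  25.45]
[  6.07084983 -21.72406381  22.29820248]
```

Tilt is down to 1.8° and the arm posture is normal again. Bringing the shaker forward to free bench on the left.

Request:
move_arm(
  moves=[0.5,-2.5,2.5,0,0.5,-2.5,2.5,0,0.5,-2.5,2.5,0,0.5,-2.5,2.5,0,0.5,-2.5,2.5,0,0.5,-2.5,2.5,0,0.5,-2.5,2.5,0,0.5,-2.5,2.5,0,0.5,-2.5,2.5,0,0.5,-2.5,2.5,0,0.7,-2.4,2.5,0,0.7,-2.4,2.5,0,0.7,-2.4,2.5,0,0.7,-2.4,2.5,0,0.7,-2.4,2.5,0,0.7,-2.4,2.5,0,0.7,-2.4,2.5,0,0.7,-2.4,2.5,0,0,0,0,0],
)

```text
clock: 58.88
ee_pos: [132.6, 464.1, 143.2]
eef_rot: [3.108, -0.008, -1.021]
wrist_force: [0.1, -0.4, -1.0]
grip_width: 0.694
```

```bash
python3 - <<'E'
from h import *
s=st(); go([150,480,-15],step=3.8); print(np.round(s['qpos'],2))
tabs('top',save='pics/t13.png'); b=cv2.imread('pics/t13.png')
hsv=cv2.cvtColor(b,cv2.COLOR_BGR2HSV); w=((hsv[...,2]>130)&(hsv[...,1]<60)).astype(np.uint8)
w[:, :127]=0; w[:,184:]=0; w[:228]=0; w[278:]=0
n,l,t,c=cv2.connectedComponentsWithStats(w)
for i in range(1,n):
    if t[i,4]>20:
        ys,xs=np.where(l==i); P=unproj('top',np.c_[xs,ys],12)[:,:2]; mu=P.mean(0); e,v=np.linalg.eigh(np.cov((P-mu).T)); print(t[i],mu.round(1),v[:,1].round(3),np.sqrt(12*e).round(1))
print(proj('top',[[150,480,40]]))
E
```

```text
t 58.88 pos [132.6 464.1 143.2] rpy [ 3.108 -0.008 -1.021] F [ 0.1 -0.4 -1. ] g 0.694
5 rows of [-0.115 -0.568  3.145] total [-0.57 -2.84 15.73]
[-2.05  0.19  0.75  2.06 -0.18  0.98  2.5 ]
top 9 [([33.4, 3.7], 11), ([30.4, 60.5], 8), ([20.6, 39.0], 26), ([13.6, 1.4], 11), ([-1.5, 21.4], 25), ([-12.9, 5.0], 25), ([-30.5, -30.5], 10), ([-42.3, 0.7], 25), ([-51.5, 42.0], 24)]
[127 228  19   2  23] [494.3 374.8] [-0.018  1.   ] [ 3.4 59.3]
[182 228   2  30  39] [456.7 234.3] [-1.    -0.029] [ 3.8 89. ]
[134 246   8  22 144] [411.5 366.4] [-0.999 -0.052] [19.6 63.7]
[148 253  11  22 142] [390.5 319.3] [-0.983  0.182] [19.5 62.6]
[[ 92.44453677 352.1244571 ]]
```

Request:
move_arm(
  moves=[0,0,4,0,0,0,4,0,0,0,4,0,0,0,2,0,0,0,1,0,0,0,0.6,0,0,0,0.3,0,0,0,0.2,0,0,0,0,0,0,0,0,0],
)

```text
clock: 59.77
ee_pos: [123.3, 467.7, -11.1]
eef_rot: [3.111, 0.007, -1.015]
wrist_force: [0.1, 1.1, -0.3]
grip_width: 0.697
```

Request:
move_arm(
  moves=[0,0,0,0,0,0,0,0,0,0,0,0,0,0,0,0,0,0,0,0],
  claw=0,
)

```text
clock: 60.18
ee_pos: [123.2, 466.4, -12.3]
eef_rot: [3.109, 0.004, -1.015]
wrist_force: [0.4, -0.6, -0.2]
grip_width: 1.002
```

Request:
move_arm(
  moves=[0,0,-1,0,0,0,-2,0,0,0,-4,0,0,0,-4,0,0,0,-4,0,0,0,-4,0,0,0,0,0],
)

```text
clock: 60.77
ee_pos: [131.3, 475.0, 185.9]
eef_rot: [3.118, 0.018, -1.017]
wrist_force: [0.4, 1.5, -0.9]
grip_width: 0.996
```

```bash
python3 - <<'E'
from h import *
s=st(); print(np.round(s['qpos'],2)); T=W+25*U+19*V; T[2]=130; print(T); go(T,step=3.8); go([390.5,319.3,100],2.96)
E
```

```text
t 60.77 pos [131.3 475.  185.9] rpy [ 3.118  0.018 -1.017] F [ 0.4  1.5 -0.9] g 0.996
[-2.1   0.13  0.79  2.02 -0.14  1.04  2.46]
[611.475  70.805 130.   ]
17 rows of [ 3.513 -1.157  0.238] total [ 59.73 -19.67   4.04]
8 rows of [ 3.379 -1.755  0.971] total [ 27.03 -14.04   7.76]
then spin 20 rows of 0.1153 total 2.307
```

The shaker is down. One transceiver was knocked aside and is now at (390.5, 319.3). I'll fetch that one first.

Request:
move_arm(
  moves=[0,0,0,0.115,0,0,0,0.115,0,0,0,0.115,0,0,0,0.115,0,0,0,0.115,0,0,0,0.115,0,0,0,0.115,0,0,0,0.115,0,0,0,0.115,0,0,0,0.115,0,0,0,0.115,0,0,0,0.115,0,0,0,0.115,0,0,0,0.115,0,0,0,0.115,0,0,0,0.115,0,0,0,0.115,0,0,0,0.115,0,0,0,0.115,0,0,0,0.115],
  claw=0.62,
)

```text
clock: 62.43
ee_pos: [128.9, 468.5, 177.6]
eef_rot: [-3.123, -0.027, 2.962]
wrist_force: [-0.1, -0.6, 0.8]
grip_width: 0.38
```

```bash
python3 - <<'E'
from h import *
s=st(); go([390.5,319.3,80],2.96,step=3.8)
E
```

```text
t 62.43 pos [128.9 468.5 177.6] rpy [-3.123 -0.027  2.962] F [-0.1 -0.6  0.8] g 0.38
9 rows of [-3.184 -1.092  1.018] total [-28.66  -9.83   9.16]
then spin 1 rows of 0.0019 total 0.002
```

Request:
move_arm(
  moves=[-3.2,-1.1,1,0,-3.2,-1.1,1,0,-3.2,-1.1,1,0,-3.2,-1.1,1,0,-3.2,-1.1,1,0,-3.2,-1.1,1,0,-3.2,-1.1,1,0,-3.2,-1.1,1,0,-3.2,-1.1,1,0,0,0,0,0,0,0,0,0],
)

```text
clock: 63.35
ee_pos: [394.9, 317.2, 81.5]
eef_rot: [-3.121, -0.026, 2.961]
wrist_force: [0.1, -0.8, 0.8]
grip_width: 0.383
```

```bash
python3 - <<'E'
from h import *
s=st(); w=env.grab_frame('wrist'); c=cam('wrist'); b=w.min(2); m=((b>140)).astype(np.uint8)
n,l,t,cc=cv2.connectedComponentsWithStats(cv2.morphologyEx(m,cv2.MORPH_CLOSE,np.ones((9,9))))
for i in range(1,n):
    if 300<t[i,4]<20000:
        ys,xs=np.where(l==i); P=unproj('wrist',np.c_[xs,ys],14,c)[:,:2]; mu=P.mean(0); e,v=np.linalg.eigh(np.cov((P-mu).T)); print(t[i],mu.round(1),v[:,1].round(3),np.sqrt(12*e).round(1))
go([390.5,319.3,-17],2.96,step=3.8)
E
```

```text
t 63.35 pos [394.9 317.2  81.5] rpy [-3.121 -0.026  2.961] F [ 0.1 -0.8  0.8] g 0.383
[ 246  148   24   76 1717] [386.  321.3] [-0.985  0.175] [18.4 61.6]
[ 300  162   38   77 1758] [406.4 367.9] [-0.997 -0.077] [19.2 62.4]
[ 210  289   90   62 4307] [513.6 297.4] [-0.016  1.   ] [56.6 76. ]
[128 343  36  41 685] [551.6 185.9] [-0.741  0.671] [18.5 51.4]
[346 343  36  41 683] [583.  386.2] [-0.928 -0.373] [18.5 48.8]
3 rows of [1.000e-03 4.600e-02 3.288e+00] total [0.   0.14 9.86]
then spin 1 rows of 0.0049 total 0.005
```

Request:
move_arm(
  moves=[0.3,0.1,3.5,0,0.3,0.1,3,0,0.1,0,2,0,0,0,0.9,0,0,0,0.4,0,0,0,0,0,0,0,0,0],
)

```text
clock: 63.98
ee_pos: [383.8, 323.5, -15.2]
eef_rot: [-3.125, -0.026, 2.969]
wrist_force: [0.9, -0.3, -0.3]
grip_width: 0.381
```

Request:
move_arm(
  moves=[0,0,0,0,0,0,0,0,0,0,0,0,0,0,0,0,0,0,0,0],
  claw=1.0,
  grip_force=40,
)

```text
clock: 64.4
ee_pos: [384.4, 323.3, -14.7]
eef_rot: [-3.126, -0.026, 2.968]
wrist_force: [-1.1, -1.7, 6.8]
grip_width: 0.203
```

Request:
move_arm(
  moves=[0,0,-1,0,0,0,-3,0,0,0,-4,0,0,0,-4,0,0,0,-4,0,0,0,-1,0,0,0,0,0,0,0,0,0],
)

```text
clock: 65.07
ee_pos: [387.8, 324.8, 153.8]
eef_rot: [-3.124, -0.028, 2.968]
wrist_force: [0.2, 0.3, -0.4]
grip_width: 0.206
```

```bash
python3 - <<'E'
from h import *
s=st(); T=N+42*U; T[2]=140; go(T,step=3.8); print(np.round(s['qpos'],2))
E
```

```text
t 65.07 pos [387.8 324.8 153.8] rpy [-3.124 -0.028  2.968] F [ 0.2  0.3 -0.4] g 0.206
13 rows of [-2.433 -2.561  0.082] total [-31.63 -33.29   1.07]
[-1.71  0.34  1.11  2.01 -0.36  1.04  0.97]
```

Request:
move_arm(
  moves=[-2.4,-2.6,0.1,0,-2.4,-2.6,0.1,0,-2.4,-2.6,0.1,0,-2.4,-2.6,0.1,0,-2.4,-2.6,0.1,0,-2.4,-2.6,0.1,0,-2.4,-2.6,0.1,0,-2.4,-2.6,0.1,0,-2.4,-2.6,0.1,0,-2.4,-2.6,0.1,0,-2.4,-2.6,0.1,0,-2.4,-2.6,0.1,0,-2.4,-2.6,0.1,0,0,0,0,0,0,0,0,0],
)

```text
clock: 66.32
ee_pos: [634.7, -66.7, 135.4]
eef_rot: [-3.12, -0.032, 2.961]
wrist_force: [-0.7, -0.5, -1.6]
grip_width: 0.206
```

```bash
python3 - <<'E'
from h import *
s=st(); T=N+42*U; T[2]=9.5; go(T,step=3.8); T2=N-42*U; T2[2]=9.5; print(np.round(s['qpos'],2))
E
```

```text
t 66.32 pos [634.7 -66.7 135.4] rpy [-3.12  -0.032  2.961] F [-0.7 -0.5 -1.6] g 0.206
4 rows of [-0.235  0.32   3.136] total [-0.94  1.28 12.54]
[-0.65  0.64  0.95  1.7  -0.53  1.14  1.84]
```

Request:
move_arm(
  moves=[-0.3,0.4,3.5,0,-0.3,0.4,3.5,0,-0.3,0.4,3,0,0,0.1,1.5,0,0,0,0.7,0,0,0,0.3,0,0,0,0,0,0,0,0,0],
)

```text
clock: 66.98
ee_pos: [645.5, -53.4, 14.9]
eef_rot: [-3.123, -0.024, 2.968]
wrist_force: [0.0, 0.2, -1.2]
grip_width: 0.204
```

Request:
move_arm(
  moves=[0,0,0,0,0,0,0,0,0,0,0,0,0,0,0,0],
  claw=0.6,
)

```text
clock: 67.32
ee_pos: [645.0, -52.9, 14.1]
eef_rot: [-3.123, -0.025, 2.968]
wrist_force: [0.6, -0.4, 0.1]
grip_width: 0.402
```

Request:
move_arm(
  moves=[0,0,-2,0,0,0,-4,0,0,0,-4,0,0,0,-4,0,0,0,0,-0.08,0,0,0,-0.08,0,0,0,-0.08,0,0,0,0],
)

```text
clock: 67.98
ee_pos: [648.7, -51.0, 153.9]
eef_rot: [-3.131, -0.029, -3.074]
wrist_force: [-0.4, -0.3, 0.8]
grip_width: 0.397
```

```bash
python3 - <<'E'
from h import *
s=st(); go([409.5,367,130],3.2,step=3.8); s=env.sense(); print(Rt(s).inv().apply([0,0,-14.5]))
E
```

```text
t 67.98 pos [648.7 -51.  153.9] rpy [-3.131 -0.029 -3.074] F [-0.4 -0.3  0.8] g 0.397
13 rows of [1.612 3.335 0.195] total [20.96 43.35  2.54]
then spin 1 rows of 0.0094 total 0.009
[-0.42289267  0.15760006 14.49297499]
```

Request:
move_arm(
  moves=[1.6,3.3,0.2,0,1.6,3.3,0.2,0,1.6,3.3,0.2,0,1.6,3.3,0.2,0,1.6,3.3,0.2,0,1.6,3.3,0.2,0,1.6,3.3,0.2,0,1.6,3.3,0.2,0,1.6,3.3,0.2,0,1.6,3.3,0.2,0,1.6,3.3,0.2,0,1.6,3.3,0.2,0,1.6,3.3,0.2,0,0,0,0,0,0,0,0,0],
)

```text
clock: 69.23
ee_pos: [409.3, 366.0, 128.0]
eef_rot: [-3.13, -0.031, -3.07]
wrist_force: [-0.1, -0.1, -0.5]
grip_width: 0.402
```

```bash
python3 - <<'E'
from h import *
s=st(); w=env.grab_frame('wrist'); c=cam('wrist'); m=((w.min(2)>140)).astype(np.uint8)
n,l,t,cc=cv2.connectedComponentsWithStats(cv2.morphologyEx(m,cv2.MORPH_CLOSE,np.ones((9,9))))
for i in range(1,n):
    if 300<t[i,4]<5000:
        ys,xs=np.where(l==i); P=unproj('wrist',np.c_[xs,ys],14,c)[:,:2]; mu=P.mean(0); e,v=np.linalg.eigh(np.cov((P-mu).T)); print(t[i],mu.round(1),v[:,1].round(3),np.sqrt(12*e).round(1))
go([409,367,-15],3.2,step=3.8)
E
```

```text
t 69.23 pos [409.3 366.  128. ] rpy [-3.13  -0.031 -3.07 ] F [-0.1 -0.1 -0.5] g 0.402
[ 247  148   20   64 1208] [410.7 363.5] [-0.998 -0.064] [18.2 62. ]
[126 343  37  41 713] [647.  254.5] [-0.887  0.462] [23.2 60.6]
[347 343  37  41 718] [626.8 499. ] [-0.815 -0.58 ] [23.1 58.9]
4 rows of [-0.065  0.137  3.579] total [-0.26  0.55 14.32]
then spin 1 rows of 0.0094 total 0.009
```

Request:
move_arm(
  moves=[-0.2,0.2,4,0,-0.1,0.1,4,0,0,0,4,0,0,0,1.5,0,0,0,0.8,0,0,0,0,0,0,0,0,0],
)

```text
clock: 69.87
ee_pos: [412.1, 364.0, -13.1]
eef_rot: [-3.131, -0.028, -3.077]
wrist_force: [1.3, 1.0, 0.5]
grip_width: 0.399
```

Request:
move_arm(
  moves=[0,0,0,0,0,0,0,0,0,0,0,0,0,0,0,0,0,0,0,0],
  claw=1.0,
)

```text
clock: 70.28
ee_pos: [412.3, 365.4, -12.1]
eef_rot: [-3.133, -0.027, -3.075]
wrist_force: [0.3, -0.5, 6.7]
grip_width: 0.202
```

Request:
move_arm(
  moves=[0,0,-1,0,0,0,-3,0,0,0,-4,0,0,0,-4,0,0,0,-4,0,0,0,0,0,0,0,0,0],
)

```text
clock: 70.87
ee_pos: [416.6, 368.2, 148.8]
eef_rot: [-3.136, -0.027, -3.075]
wrist_force: [-0.6, -0.6, -0.9]
grip_width: 0.201
```

```bash
python3 - <<'E'
from h import *
s=st(); T=N-42*U; T[2]=135; go(T,step=3.8); print(np.round(s['qpos'],2))
E
```

```text
t 70.87 pos [416.6 368.2 148.8] rpy [-3.136 -0.027 -3.075] F [-0.6 -0.6 -0.9] g 0.201
13 rows of [-0.866 -3.406  0.103] total [-11.26 -44.28   1.33]
[-1.56  0.41  0.94  1.9  -0.4   1.05  1.19]
```

Request:
move_arm(
  moves=[-0.87,-3.41,0.1,0,-0.87,-3.41,0.1,0,-0.87,-3.41,0.1,0,-0.87,-3.41,0.1,0,-0.87,-3.41,0.1,0,-0.87,-3.41,0.1,0,-0.87,-3.41,0.1,0,-0.87,-3.41,0.1,0,-0.87,-3.41,0.1,0,-0.87,-3.41,0.1,0,-0.87,-3.41,0.1,0,-0.87,-3.41,0.1,0,-0.87,-3.41,0.1,0,0,0,0,0,0,0,0,0],
)

```text
clock: 72.12
ee_pos: [555.2, -72.3, 132.9]
eef_rot: [-3.129, -0.033, -3.082]
wrist_force: [0.1, 0.4, -1.2]
grip_width: 0.2
```

```bash
python3 - <<'E'
from h import *
s=st(); T=N-42*U; T[2]=12; go(T,step=3.8); r=Rt(s)
A=W+22*U+20*V; A[2]=100; print('to sweep start (world)',A.round(1),r.inv().apply(A-(T+[0,0,128]))/10)
tabs('top')
E
```

```text
t 72.12 pos [555.2 -72.3 132.9] rpy [-3.129 -0.033 -3.082] F [ 0.1  0.4 -1.2] g 0.2
4 rows of [-0.184  0.186  3.017] total [-0.74  0.75 12.07]
to sweep start (world) [608.4  71.5 100. ] [-5.95905716 13.49467785  3.62994924]
top 9 [([32.4, 3.4], 13), ([31.6, 60.5], 11), ([20.9, 39.1], 27), ([13.7, 0.9], 12), ([-1.8, 21.3], 26), ([-12.6, 4.9], 26), ([-29.9, -30.6], 11), ([-41.8, 1.1], 27), ([-51.5, 42.0], 24)]
```

Request:
move_arm(
  moves=[-0.3,0.3,3.5,0,-0.2,0.2,3.5,0,-0.2,0.2,3,0,0,0,1.3,0,0,0,0.6,0,0,0,0.3,0,0,0,0,0,0,0,0,0],
)

```text
clock: 72.83
ee_pos: [561.3, -62.9, 13.3]
eef_rot: [-3.13, -0.028, -3.075]
wrist_force: [0.3, -0.6, -0.5]
grip_width: 0.198
```

Request:
move_arm(
  moves=[0,0,0,0,0,0,0,0,0,0,0,0,0,0,0,0],
  claw=0.6,
)

```text
clock: 73.17
ee_pos: [560.5, -62.9, 12.5]
eef_rot: [-3.13, -0.029, -3.075]
wrist_force: [-0.3, 0.6, -0.7]
grip_width: 0.4
```

Request:
move_arm(
  moves=[0,0,-2,0,0,0,-3.5,0,0,0,-3.5,0,0,0,-2,0,0,0,0,0.118,0,0,0,0.118,0,0,0,0.118,0,0,0,0.118,0,0,0,0.118,0,0,0,0.118,0,0,0,0.118,0,0,0,0.118,0,0,0,0.118,0,0,0,0.118,0,0,0,0.118,0,0,0,0.118,0,0,0,0.118,0,0,0,0,0,0,0,0],
  claw=1.0,
)

```text
clock: 74.75
ee_pos: [563.1, -61.4, 121.7]
eef_rot: [-3.11, 0.011, 1.678]
wrist_force: [-0.1, 1.1, -0.6]
grip_width: -0.001
```

```bash
python3 - <<'E'
from h import *
s=st(); A=W+25*U+19*V; A[2]=80; go(A,1.671,step=3.5); r=Rt(s); print('down',r.inv().apply([0,0,-6.9]).round(2)); B=W-45*U+21*V; D=W+37*U-16*V; print('D->B',(r.inv().apply(B-D)/10).round(2)); print(np.round(s['qpos'],2))
E
```

```text
t 74.75 pos [563.1 -61.4 121.7] rpy [-3.11   0.011  1.678] F [-0.1  1.1 -0.6] g -0.001
5 rows of [2.535 1.269 0.765] total [12.67  6.34  3.83]
then spin 1 rows of 0.0066 total 0.007
down [0.08 0.22 6.9 ]
D->B [ 3.75 -8.17  0.21]
[-0.91  0.74  1.29  1.9  -0.76  1.16  0.78]
```

I'll straddle the two tablets near the middle of the far half with part-open fingers and slide them into the empty quarter. First I turn the tool and move above them.

Request:
move_arm(
  moves=[0,0,0,-0.12,0,0,0,-0.12,0,0,0,-0.12,0,0,0,-0.12,0,0,0,-0.12,0,0,0,-0.12,0,0,0,-0.12,0,0,0,-0.12,0,0,0,-0.12,0,0,0,-0.12,0,0,0,-0.12,0,0,0,-0.12,0,0,0,-0.12,-1.5,2.64,0.5,0,-1.5,2.64,0.5,0,-1.5,2.64,0.5,0,-1.5,2.64,0.5,0,0,0,0,0,0,0,0,0],
  claw=0.65,
)

```text
clock: 76.33
ee_pos: [612.9, 52.6, 98.3]
eef_rot: [-3.132, -0.031, -3.041]
wrist_force: [0.6, 0.5, -0.7]
grip_width: 0.35
```

```bash
python3 - <<'E'
from h import *
s=st(); A=W+24*U-2*V; A[2]=12; go(A,3.24,step=3.5); print(uvz(s['ee_pos'])); tabs('scene')
w=env.grab_frame('wrist'); cv2.imwrite('pics/w14.png',w)
E
```

```text
t 76.33 pos [612.9  52.6  98.3] rpy [-3.132 -0.031 -3.041] F [ 0.6  0.5 -0.7] g 0.35
3 rows of [-0.069 -0.064  2.876] total [-0.21 -0.19  8.63]
then spin 1 rows of 0.0025 total 0.003
[24.6  0.8 98.3]
scene 3 [([-54.3, 42.0], 10), ([-1.8, 27.8], 6), ([24.1, 61.0], 11)]
```

View pics/w14.png

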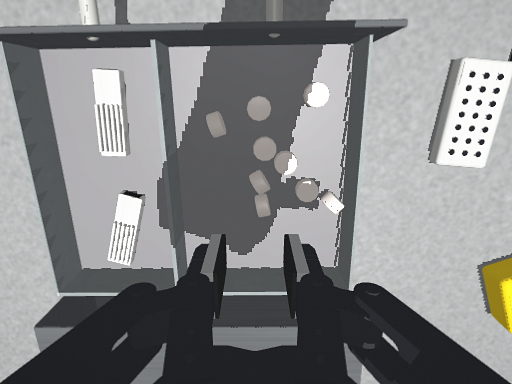

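Looking from above the drawer (narrow bay on the left), both transceivers lie flat with fins up, at (110,112) and (127,228). The tablets to move are at (262,205) and (260,182), between the fingers. I'll lower, slide them right-ward in the drawer (−v), lift and back off.

Request:
move_arm(
  moves=[-0.1,-0.2,3.5,0,-0.1,-0.1,3,0,0,0,1.8,0,0,0,0.7,0,0,0,0.3,0,0,0,0,0,-0.1,-0.4,0,0,-0.25,-0.6,0,0,-0.25,-0.7,0,0,-0.25,-0.7,0,0,-0.2,-0.6,0,0,0,0,0,0],
)

```text
clock: 77.43
ee_pos: [625.9, 18.2, 6.4]
eef_rot: [-3.136, -0.031, -3.049]
wrist_force: [-0.8, 4.0, 4.0]
grip_width: 0.35
```

Request:
move_arm(
  moves=[0,0,-1,0,0,0,-3,0,0,0,-4,0,0,0,-3,0,3.4,-0.24,0,0,3.4,-0.24,0,0,3.4,-0.24,0,0,3.4,-0.24,0,0,3.4,-0.24,0,0,3.4,-0.24,0,0,0,0,0,0,0,0,0,0],
)

```text
clock: 78.43
ee_pos: [424.2, -15.5, 121.7]
eef_rot: [-3.136, -0.032, -3.05]
wrist_force: [1.2, 0.4, 1.4]
grip_width: 0.349
```

```bash
python3 - <<'E'
from h import *
s=st(); b=tabs('top',save='pics/t15.png'); tabs('scene')
A=np.array([459.65,-10.25,25])-38*U; go(A,step=3.5)
cv2.imwrite('pics/t15c.png',cv2.resize(b[150:360,60:330],(771,600),interpolation=cv2.INTER_CUBIC))
E
```

```text
t 78.43 pos [424.2 -15.5 121.7] rpy [-3.136 -0.032 -3.05 ] F [1.2 0.4 1.4] g 0.349
top 9 [([46.8, -25.0], 12), ([34.6, 59.1], 12), ([23.9, 39.1], 26), ([19.3, -16.0], 12), ([1.8, 21.3], 25), ([-8.5, 5.5], 26), ([-27.0, -31.0], 11), ([-38.3, 0.7], 25), ([-48.1, 42.3], 25)]
scene 9 [([-49.5, 43.2], 24), ([-39.5, 1.0], 25), ([-32.0, -28.4], 14), ([-10.2, 5.7], 26), ([0.9, 21.4], 24), ([22.5, 39.0], 27), ([28.3, 61.1], 11), ([12.0, -14.3], 13), ([43.5, -22.4], 14)]
3 rows of [0.117 0.111 3.271] total [0.35 0.33 9.81]
```

View pics/t15c.png

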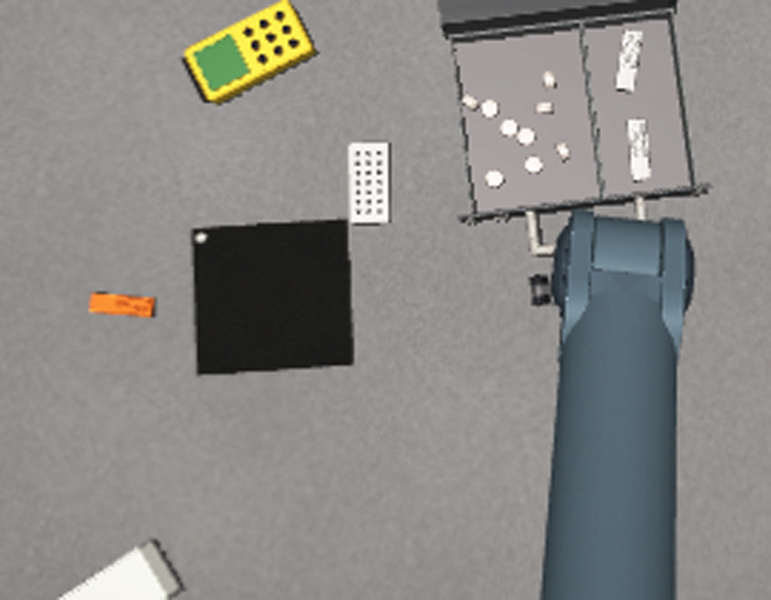

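Each quarter now has tablets and nothing is stacked. The transceivers are flat, fins up, in the narrow bay. Now I close the drawer with a slow push on the handle bar.

Request:
move_arm(
  moves=[0.1,0.1,3.5,0,0.1,0.1,3.3,0,0.1,0.1,2,0,0,0,1,0,0,0,0,0,0,0,0,0],
  claw=1.0,
)

```text
clock: 79.03
ee_pos: [422.0, -15.6, 23.9]
eef_rot: [-3.127, -0.031, -3.05]
wrist_force: [0.8, -0.0, 0.0]
grip_width: -0.004
```

Request:
move_arm(
  moves=[-1,0,0,0,-0.8,0,0,0,-0.3,0,0,0,-0.3,0,0,0,-0.4,0,0,0,-0.5,0,0,0,-0.6,0,0,0,-0.7,0,0,0,-0.8,0,0,0,-0.8,0,0,0,-0.8,0,0,0,-0.8,0,0,0,-0.8,0,0,0,-0.8,0,0,0,-0.8,0,0,0,-0.8,0,0,0,-0.8,0,0,0,-0.8,0,0,0],
)

```text
clock: 80.53
ee_pos: [546.8, -2.5, 20.3]
eef_rot: [-3.131, -0.031, -3.049]
wrist_force: [-1.8, 0.3, 1.7]
grip_width: -0.005
```

```bash
python3 - <<'E'
from h import *
s=st(); h=np.array([459.65,-10.25,0]); print('finger u rel open handle',(np.array(s['ee_pos'])-h)@U,(np.array(s['ee_pos'])-h)@V); print(np.round(s['qpos'],2)); tabs('top')
E
```

```text
t 80.53 pos [546.8  -2.5  20.3] rpy [-3.131 -0.031 -3.049] F [-1.8  0.3  1.7] g -0.005
finger u rel open handle 87.47165964161131 -0.9996757004717869
[-0.75  0.61  0.83  1.98 -0.58  0.84  2.07]
top 4 [([85.0, 7.2], 16), ([69.1, -30.1], 10), ([58.3, 2.0], 27), ([48.9, 43.8], 26)]
```

Request:
move_arm(
  moves=[-0.8,0,0,0,-0.8,0,0,0,-0.8,0,0,0,-0.8,0,0,0,-0.8,0,0,0,-0.8,0,0,0,-0.8,0,0,0,-0.8,0,0,0,-0.7,0,0,0,-0.6,0,0,0,-0.4,0,0,0,-0.3,0,0,0,-0.2,0,0,0,0,0,0,0],
)

```text
clock: 81.75
ee_pos: [632.2, 5.3, 17.7]
eef_rot: [-3.13, -0.03, -3.049]
wrist_force: [-0.2, -0.4, 0.7]
grip_width: -0.002
```

Request:
move_arm(
  moves=[-0.2,0,0,0,-0.2,0,0,0,-0.1,0,0,0,0,0,0,0],
)

```text
clock: 82.08
ee_pos: [636.8, 5.8, 17.6]
eef_rot: [-3.13, -0.03, -3.049]
wrist_force: [-1.7, 0.1, 0.7]
grip_width: -0.001
```

```bash
python3 - <<'E'
from h import *
s=st(); h=np.array([459.65,-10.25,0]); print('finger u rel open handle',(np.array(s['ee_pos'])-h)@U)
E
```

```text
t 82.08 pos [636.8   5.8  17.6] rpy [-3.13  -0.03  -3.049] F [-1.7  0.1  0.7] g -0.001
finger u rel open handle 177.88738526064782
```

Request:
move_arm(
  moves=[-0.2,0,0,0,-0.2,0,0,0,0,0,0,0],
)

```text
clock: 82.33
ee_pos: [639.7, 6.1, 17.4]
eef_rot: [-3.131, -0.033, -3.049]
wrist_force: [-3.9, 0.8, 3.5]
grip_width: 0.001
```

Request:
move_arm(
  moves=[-0.2,0,0,0,-0.2,0,0,0,0,0,0,0],
)

```text
clock: 82.58
ee_pos: [639.5, 6.1, 17.2]
eef_rot: [-3.133, -0.042, -3.05]
wrist_force: [-12.2, 0.4, 10.1]
grip_width: 0.001
```

Request:
move_arm(
  moves=[-0.2,0,0,0,-0.1,0,0,0,0,0,0,0],
)

```text
clock: 82.83
ee_pos: [639.3, 6.2, 17.1]
eef_rot: [-3.135, -0.048, -3.05]
wrist_force: [-17.9, 1.2, 15.8]
grip_width: -0.005
```

The force rises to 18 N with no further travel, so the drawer is shut against its stop. I'll back off, lift clear and take a final look.

Request:
move_arm(
  moves=[0.8,0,0,0,1.5,0,0,0,2,0,0,0,2,0,0,0,0,0,-3,0,0,0,-4,0,0,0,-4,0,0,0,-4,0,3,-2,-2,0,3,-2,-2,0,3,-2,-2,0,3,-2,-2,0,0,0,0,0,0,0,0,0],
)

```text
clock: 84.0
ee_pos: [480.7, -88.3, 256.0]
eef_rot: [-3.141, -0.02, -3.053]
wrist_force: [-0.3, 1.1, -0.8]
grip_width: 0.004
```

```bash
python3 - <<'E'
from h import *
s=st(); b=env.grab_frame('top'); cv2.imwrite('pics/t16c.png',cv2.resize(b,(800,600),interpolation=cv2.INTER_CUBIC))
E
```

```text
t 84.0 pos [480.7 -88.3 256. ] rpy [-3.141 -0.02  -3.053] F [-0.3  1.1 -0.8] g 0.004
```

View pics/t16c.png

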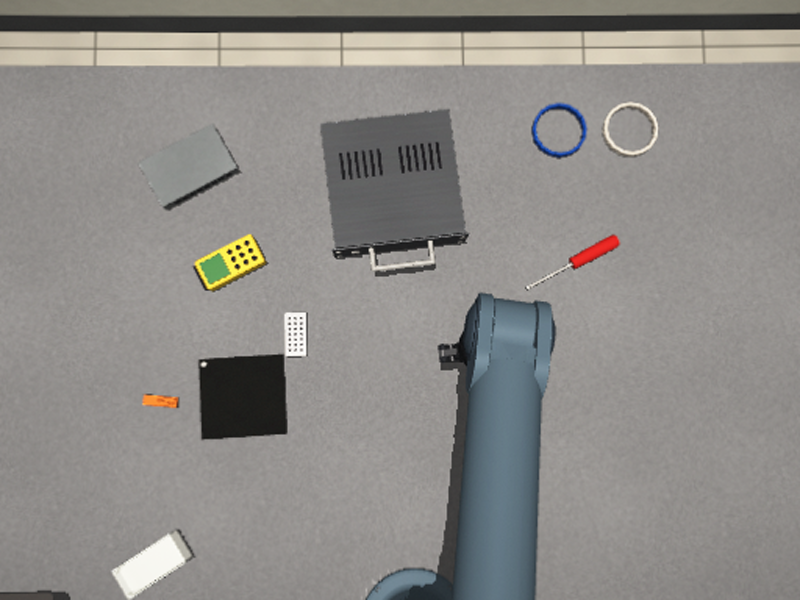

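The top view shows the drawer shut flush (front at y≈247), the shaker down flat at (152,563), the tin flat at (296,334), and the screwdriver, tester and orange stick where they were. Handing in.

```bash
python3 -c "
from h import *
env.sign_off(); st()"
```

```text
the job is handed in; nothing more can be done
the job is handed in; nothing more can be done
```

I finished every step and handed the job in at about 84 s of robot time, but the tablet spread is only roughly even. I pulled the drawer open and laid the tin flat on the bench. I then poured the nine tablets into the wide bay and set the empty shaker down on the left of the bench. Both transceivers went flat into the narrow bay, including the one that was knocked aside mid-run, and the drawer was pushed shut.

**Checks that passed:**
- **Tablets:** the last look before closing showed all nine in the wide bay, none stacked, with at least one in each quarter.
- **Transceivers:** both lay flat with their fins up, one behind the other.
- **Drawer:** it stopped moving as the push rose to about 18 N, and the final picture shows it flush.
- **Bystanders:** the screwdriver, the tester and the orange look-alike looked unmoved.

**Weaker points:**
- **Spread:** several tablets lie near the middle of the bay, and four stood on edge rather than flat. I slid two into the quarter that was empty after pouring.
- **After closing:** I could not see inside the shut drawer, so any shifting during the push is unchecked.
- **Shaker:** it was let go slightly above the bench and may have dropped about 5 mm. It looks flat from above, but I did not check it from the side.
- **Tin:** it rests right beside a corner of the mat and may just touch it.
- **Finger height:** the true fingertips were about 21 mm higher than the reported tool position. My first grip on the handle missed because of this, and I corrected for it afterwards.

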